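Set the grind of a hand mill and fit its crank

TASK

Get the hand mill ready for the next sample: push its black adjusting ring round, click by click, until the pointed lug rests at the stop where the knurled thumb screw stands, and fit the loose crank on the square drive shaft so that its hub sits fully down. Feel for the clicks and the fit: the fingers must never push the mill or its ring harder than about 4 kg. Leave the dish under the chute, the scoop and the hand lens where they are.

Things in the scene. Friction and masses are not known exactly. Their poses are not given: they have to be found in the camera images.
- mill: Hand mill bolted to the bench, 146 mm high. Origin: on its vertical axis, at the bench; x points away from its chute (chute at -x), z up. Aluminium scale flange, radius 80 mm, top at height 70 mm; above it the black ring, heights 73 to 95 mm; above that the feed head, radius 41 mm, up to 119 mm.
- ear (a point): Centre of one of the head's three ears, on the mill's +x side, 50 mm from the axis; the others stand at +-120 degrees. Each is 14 mm wide, reaches from the head to radius 79 mm at heights 99 to 106 mm and holds a stud with a wing nut (top at 117 mm, 30 mm across the wings). The ring's lugs pass under the ears; a finger let down beside the ring cannot pass an ear.
- grind_ring (a joint): Black ring on the mill's axis: rad, grows counter-clockwise from above. Click stops at 0, 0.3, 0.6, 0.9, 1.2, 1.5; ends 0.12 beyond. In the mill's frame the pointed lug's direction is 2.392 + value (rad). Starts at or between the first two. A click takes up to about 5 N at a lug; let go between stops it snaps to the nearer.
- pointer_tip (a point): Tip of the ring's pointed lug, 69.5 mm from the mill's axis, 76 mm high. The ring (radius 44 mm, too wide to grasp) has six lugs 60 degrees apart, this one among them, each 10 mm wide and reaching to radius 64 mm, heights 73 to 95 mm, to be pushed sideways from above. At all six stops the pointed lug is in the front gap between two ears.
- marker_screw: Knurled steel thumb screw, 10 mm across, top at height 80 mm, in one of the scale's holes, 74 mm from the mill's axis. The holes lie straight outward of the pointer at each stop; it is in the fourth, fifth or sixth, flat 6 mm screws fill the others. Origin: centre of its foot. The ring is set when the pointer tip is right in front of it, about 5 mm away.
- shaft_seat (a point): Fixed point on the mill's axis, 122 mm high: round shoulder (radius 18 mm) on which the crank's hub sits. From it the square shaft, 12 x 12 mm, rises 24 mm, tapering to 8.4 mm in the top 4 mm. Axes here are the mill's: the shaft's flats are turned from them by an unknown angle, within 0.35 rad either way, to be seen or found by touch. It turns only stiffly (0.12 N m).
- crank_hub (a point): Centre of the square hub (28 x 28 mm, 34 mm high; grasp here) of a loose 160 g crank lying bore down. x points along its flat arm (18 mm wide, 9 mm thick, flush with the hub's underside) to an upright grip 95 mm away, 62 mm high; z up. Square through bore 13.6 mm, parallel to the hub's sides, chamfered 2 mm below; fits the shaft in four ways.
- crank_mouth (a point): Centre of the bore at the hub's underside, 17 mm below crank_hub. It lies on shaft_seat when the crank is fully down.
- receiving_dish: Round lidded aluminium dish, 61 mm across, 26 mm high, under the chute, 103 mm from the mill's axis; leave it.
- scoop: Aluminium scoop with a blue handle, 200 mm long, 50 mm high, left of the mill; leave it.
- magnifier: Hand lens with a black handle, 108 mm long, lying flat on the right behind the mill; leave it.
Mind the look-alikes: they are no part of the job. Leave any blue look-alike of the mill alone.

How it is judged:
At the end, for the whole second after the job is handed in: The ring rests with its pointer tip within 9 mm of the thumb screw's centre (in the marked click stop), and the crank's hub sits upright on the shaft's shoulder: underside less than 3 mm above it, within 3 mm of the axis, tilted less than 0.06 rad (horizontal distance between pointer_tip and marker_screw below 0.009 m and velocity of joint grind_ring between -0.05 and 0.05 rad/s and z of crank_mouth in the frame of shaft_seat below 0.003 m and horizontal distance between crank_mouth and shaft_seat below 0.003 m and angle between crank_hub's own z axis and vertical below 0.06 rad); the robot touches nothing.
It fails at once if the fingers push on the mill or its ring with more than 45 N (contact force between the fingers and mill above 45 N).
It fails at once if the dish, the scoop or the hand lens is moved more than 30 mm (distance of any of receiving_dish, scoop, magnifier from where it was at the start of the episode above 0.03 m).
It also fails if it takes over 64 s, if anything falls off the work surface, if the arm or the gripper's body presses on something with over 40 N, if the wrist force passes 120 N, or if a joint passes its speed limit or range.

ROBOT

A 6-joint arm with a two-finger parallel gripper is mounted at the origin on a cart in front of the work surface, level with it; the furniture and walls round the work are solid. World frame = base frame: x ahead of the robot, y to its left, z up, the work surface at z = 0. Lengths are in m, angles in rad, forces in N, time in s.
With the tool pointing down it reaches from about 0.275 to 0.85 m from the base axis. Payload 19 kg.
Tool frame: the origin (TCP) lies on the centre line of the jaws, within the pads' length; the fingertips stand 17 mm ahead of it and the grasp point (between the pads) lies 2 mm behind it (tip_reach is the distance from the TCP to the fingertips, in m); x points along the fingers, y is the direction in which the jaws open and shut, and the axes are right-handed (so a half turn about x gives the same grasp; the last joint's range is limited). The gripper opens to 85 mm and grips with 20 to 120 N. Pads are 22 mm wide; open, the fingers measure 114 mm over their backs; the gripper's body (76 mm by 85 mm) begins 54 mm behind the grasp point. The pads swing forward as they close: fully open they stand 13 mm farther back than shut.
Start: joints at [-1.394, 0.15, 1.437, -0, 1.554, -0.134], TCP at [0.176, -0.547, 0.248] pointing down, gripper open.
Joint ranges: [-2.8, 2.8], [-0.68, 2.1], [0.12, 2.68], [-1.39, 4.53], [0.16, 2.79], [-2.81, 2.81]. Speed limits (rad/s): [1.89, 1.89, 2.22, 3.01, 3.01, 3.01].

INTERFACE

Orientations are given as a unit quaternion [x, y, z, w].
In Python, from rig import * gives the robot as it stands. The module is installed in compiled form; this text tells all that it offers.
- The arm moves only by the tool drive_tool, never from a script. Its argument "commands" is a list of rows, each a list of 7 numbers: the opening, from 0 (shut) to 1 (fully open), then the shift along the tool's x, y, z in mm, then the turn, a rotation vector about the tool's x, y, z in rad. In form: [[grip, x, y, z, ax, ay, az], ...]. A call has 1 to 10 rows; each row is the pose to reach, as a shift and turn from the pose commanded when the call began, along the tool's axes at that moment; what a row does not reach only later rows make up. A row lasts 1/10 s, in which the tool goes at most 50 mm and 8.59 degrees, less where a joint would pass 70% of its speed; a pose out of reach is approached as far as the arm can. A call with a gripper value outside its range is refused whole. The fingers move at their own pace and stop on an object; "grip_force" is the grip in N (left out, the last holds). Time passes only in rows, so rows that repeat a pose let the fingers close. It gives the time, the measured TCP pose, the force and the opening at its end, in the units of the state.
- sense(): the state, without advancing time (a new reading comes with each control period).
- grab_frame(name): name is "scene" or "top"; returns a dict with "pixels" (384x512x3 uint8, blue, green, red), "z_map" (384x512 float32, m along the optical axis (not along the pixel's ray), 0 where there is no reading), "camera_matrix" (3x3 intrinsics, pixels), "T" (4x4, takes a point from camera to world coordinates). Camera axes: x right, y down, z forward; pixel columns grow to the right and rows downward; lengths in m; the calibration is good to about 2 mm. A picture is of the moment at which its call begins.
- finish_job(): hands the job in, once; it reports no verdict.
The state is a dict: "time_s": time; "q": joint angles; "qd": joint speeds; "joint_efforts": joint torques, N m; "tcp_pos": TCP position; "orientation": TCP orientation; "wrist_force": force on the tool from outside, world axes, zero at the start; "torque": the same for the moment, N m; "width": finger opening in m.
Only numpy, scipy, OpenCV 4.12 (cv2) and the standard library are available. Lean on these libraries where they do the work, as an engineer would, in place of code of your own. Each camera call takes 0.05 s, during which the arm holds its last target.

## Working session

There is one attempt and no reset: what is moved stays moved. The work goes in short steps, Python scripts to look and compute and a tool call to move; the robot and the scene stay as the last step left them, time stands still between calls to the robot, and variables do not carry over. Pictures are saved under pics/ and viewed, and the job is handed in when it is done.

Besides the shell and the picture viewer there is one more tool, called after "Call:" in YAML: its name, and indented under it one key for each argument. drive_tool: Moves the arm, as the interface text tells. Its arguments: {"type":"object","properties":{"commands":{"type":"array","items":{"type":"array","items":{"type":"number"}}},"grip_force":{"type":"number"}},"required":["commands"]}

```bash
mkdir -p pics; cat > h.py <<'E'
from rig import *
import numpy as np, cv2, pickle
def shot(n,tag):
    f=grab_frame(n); pickle.dump(f,open(f'{tag}_{n}.pkl','wb')); cv2.imwrite(f'pics/{tag}_{n}.png',f['pixels']); return f
def load(n,tag): return pickle.load(open(f'{tag}_{n}.pkl','rb'))
def px(f,P):
    T=np.linalg.inv(f['T']); c=T[:3,:3]@np.array(P)+T[:3,3]; u=f['camera_matrix']@c; return u[:2]/u[2]
def ray(f,u,v,h):
    d=f['T'][:3,:3]@np.linalg.inv(f['camera_matrix'])@np.array([u,v,1.]); o=f['T'][:3,3]; return o+d*(h-o[2])/d[2]
def pt(f,u,v):
    z=f['z_map'][int(v),int(u)]; return f['T'][:3,:3]@(np.linalg.inv(f['camera_matrix'])@np.array([u,v,1.])*z)+f['T'][:3,3]
def crop(f,x0,y0,x1,y1,k,name):
    cv2.imwrite('pics/'+name,cv2.resize(f['pixels'][y0:y1,x0:x1],None,fx=k,fy=k,interpolation=cv2.INTER_CUBIC))
E
python3 - <<'E'
from h import *
for n in('scene','top'):
    f=shot(n,'a'); print(n,f['camera_matrix'].round(1).tolist(),f['T'].round(3).tolist())
print(sense())
E
```

```text
scene [[471.3, 0.0, 244.7], [0.0, 471.3, 196.1], [0.0, 0.0, 1.0]] [[-0.661, -0.403, 0.633, -0.308], [-0.751, 0.338, -0.568, 0.834], [0.015, -0.851, -0.526, 0.824], [0.0, 0.0, 0.0, 1.0]]
top [[362.9, 0.0, 257.6], [0.0, 362.9, 190.0], [0.0, 0.0, 1.0]] [[0.027, -0.996, 0.083, 0.49], [-1.0, -0.027, -0.007, 0.05], [0.01, -0.082, -0.997, 1.06], [0.0, 0.0, 0.0, 1.0]]
{'time_s': 0.1, 'q': array([-1.39400329e+00,  1.50895448e-01,  1.43795292e+00,  3.36378307e-05,
        1.55379635e+00, -1.33988704e-01]), 'qd': array([ 0.00028747, -0.00252529, -0.00072996, -0.00028346,  0.00027815,
        0.00236338]), 'joint_efforts': array([ 4.18775860e-03, -7.14386773e+01, -5.71790099e+01, -1.18630655e-04,
        7.26701750e-03,  6.25192092e-05]), 'tcp_pos': array([ 0.17579794, -0.54725391,  0.24776591]), 'orientation': array([ 0.69859079,  0.10980819, -0.69858294,  0.10906393]), 'wrist_force': array([0.11959745, 0.76818014, 0.09211776]), 'torque': array([-0.019059  ,  0.00287464, -0.04514763]), 'width': 0.08508802545799407}
```

View pics/a_scene.png

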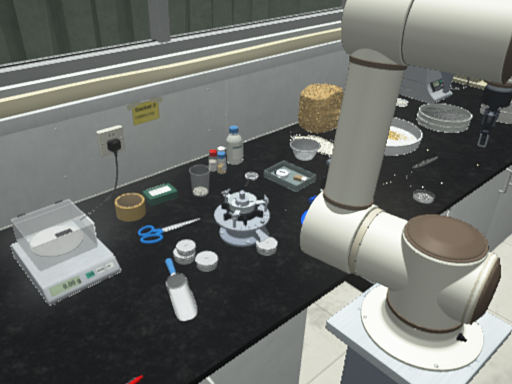

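View pics/a_top.png

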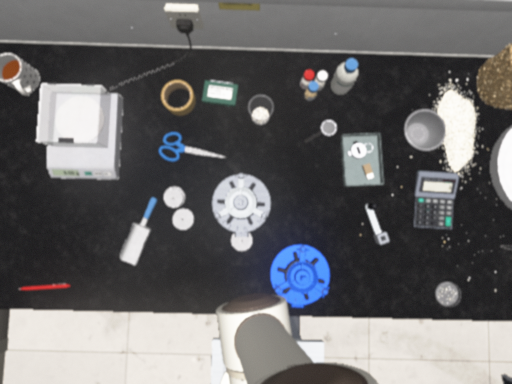

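The top view shows the mill at (241,203), a blue look-alike mill at (301,275), the dish at (241,241) and the crank at about (376,224). It also shows the lens at (328,128) and the scoop at (137,237).

```bash
python3 - <<'E'
from h import *
f=load('top','a')
a=cv2.resize(f['pixels'][165:255,200:285],None,fx=6,fy=6,interpolation=cv2.INTER_CUBIC)
b=cv2.resize(f['pixels'][195:255,350:400],None,fx=5,fy=5,interpolation=cv2.INTER_CUBIC)
c=np.zeros((540,770,3),np.uint8); c[:540,:510]=a; c[:300,515:765]=b
cv2.imwrite('pics/a_crop.png',c)
g=load('scene','a'); crop(g,200,170,300,265,7,'a_crop2.png')
print(pt(f,241,203),pt(f,376,224),pt(f,371,210), pt(f,381,239))
E
```

```text
[0.53161635 0.08411501 0.14410625] [ 0.487611   -0.30328151  0.0081704 ] [ 0.52775616 -0.28902473  0.00724771] [ 0.44479677 -0.31839197  0.00631613]
```

View pics/a_crop.png

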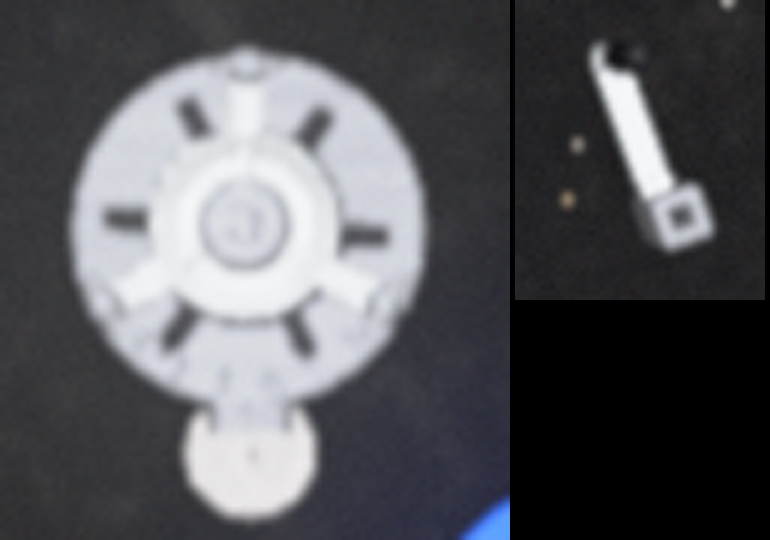

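View pics/a_crop2.png

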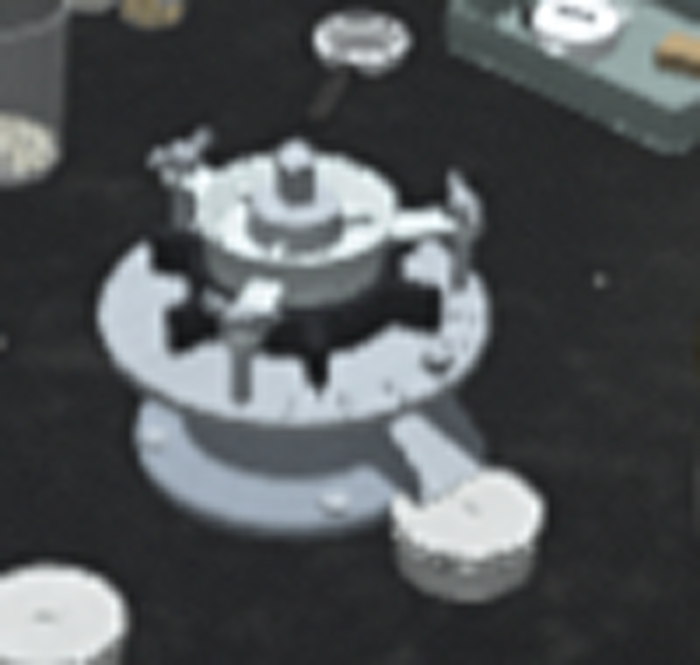

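```bash
cat > m.py <<'E'
from h import *
f=load('top','a'); P=f['pixels'].astype(int)
# flange circle: bright mask, rays to z=.07
m=((P.max(2)>110)&(P.max(2)-P.min(2)<60)).astype(np.uint8)
lab=cv2.connectedComponents(m)[1]
mm=(lab==lab[203,222]).astype(np.uint8); c=max(cv2.findContours(mm,0,cv2.CHAIN_APPROX_NONE)[0],key=cv2.contourArea)[:,0]
Q=np.array([ray(f,u,v,.07)[:2] for u,v in c]); ctr=np.array([.53,.084])
for i in range(20):
    r=np.linalg.norm(Q-ctr,axis=1); s=(abs(r-.08)<.006)&(Q[:,0]>ctr[0]-.045)
    A=np.c_[2*Q[s],np.ones(s.sum())]; x=np.linalg.lstsq(A,(Q[s]**2).sum(1),rcond=None)[0]; ctr=x[:2]; R=np.sqrt(x[2]+ctr@ctr)
print('mill',ctr,R,s.sum())
# head circle z .119
g=load('scene','a')
for n,F in(('top',f),('scene',g)):
  for k in range(3): print(n,'ear',k)
# dish center z=.026
# polar unwrap of top view at ear height 0.106 and lug height .095 and print
def polar(F,z,rs,ths):
    out=np.zeros((len(rs),len(ths),3),np.uint8)
    mx=np.zeros((len(rs),len(ths)),np.float32);my=mx.copy()
    for i,r in enumerate(rs):
        for j,t in enumerate(ths):
            mx[i,j],my[i,j]=px(F,[ctr[0]+r*np.cos(t),ctr[1]+r*np.sin(t),z])
    return cv2.remap(F['pixels'],mx,my,cv2.INTER_LINEAR)
th=np.radians(np.arange(0,360,1))
E1=polar(f,.106,np.array([.052,.055,.058,.061]),th).mean((0,2))
L1=polar(f,.095,np.array([.05,.053,.056,.059]),th).mean((0,2))
def blobs(s,ok):
    i=np.where(ok)[0]; 
    for b in np.split(i,np.where(np.diff(i)>1)[0]+1): print('   ',b[0],b[-1],(b[0]+b[-1])/2)
print('ears',E1.max());blobs(E1,E1>232); print('lugs');blobs(L1,L1<110)
E
python3 m.py
```

```text
mill [0.5364701  0.08705109] 0.07995398074034248 116
top ear 0
top ear 1
top ear 2
scene ear 0
scene ear 1
scene ear 2
ears 238.25
    0 2 1.0
    117 126 121.5
    236 247 241.5
    359 359 359.0
lugs
    26 30 28.0
    87 91 89.0
    146 151 148.5
    206 209 207.5
    264 268 266.0
    324 329 326.5
```

```bash
cat > ov.py <<'E'
from h import *
import sys
tag=sys.argv[1]; val=float(sys.argv[2]); yaw=0.018; ctr=np.array([.5365,.0871])
out=[]
for n,box in(('top',(200,165,285,255)),('scene',(200,170,300,265))):
    f=load(n,tag); x0,y0,x1,y1=box;k=6
    im=cv2.resize(f['pixels'][y0:y1,x0:x1],None,fx=k,fy=k,interpolation=cv2.INTER_CUBIC)
    im=im.copy()
    def mark(r,t,z,col):
        p=(px(f,[ctr[0]+r*np.cos(t+yaw),ctr[1]+r*np.sin(t+yaw),z])-[x0,y0]+.5)*k
        cv2.circle(im,(int(p[0]),int(p[1])),3,col,-1)
    for i in range(6): mark(.074,2.392+.3*i,.07,(0,0,255)); 
    for i in range(6): mark(.074,2.392+.3*i,.08,(0,255,255))
    mark(.0695,2.392+val,.076,(0,255,0)); mark(0,0,.146,(255,0,255))
    for i in range(3): mark(.079,i*2.0944,.106,(255,0,0))
    out.append(im)
h=max(o.shape[0] for o in out)
c=np.hstack([np.vstack([o,np.zeros((h-o.shape[0],o.shape[1],3),np.uint8)]) for o in out])
c=cv2.resize(c,(800,int(h*800/c.shape[1])))
cv2.imwrite(f'pics/ov_{tag}_{sys.argv[3]}.png',c)
E
python3 ov.py a 0.165 1
```

```text
(no output)
```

View pics/ov_a_1.png

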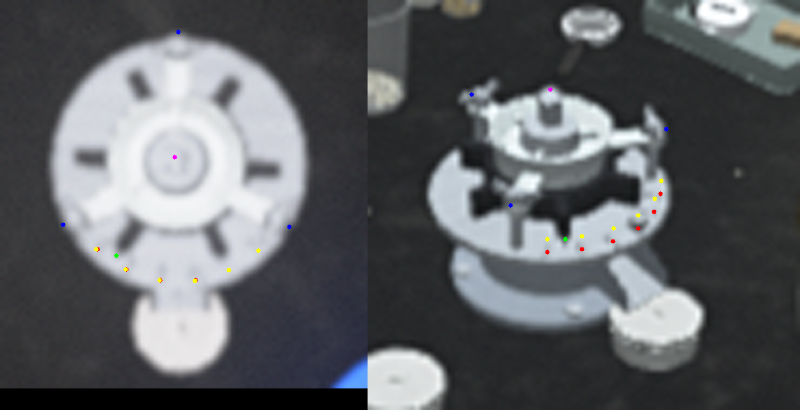

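```bash
python3 - <<'E'
from h import *
g=load('scene','a'); t=load('top','a')
crop(g,238,208,278,236,18,'a_zoom.png'); crop(t,210,210,272,240,12,'a_zoomt.png')
for k in range(6):
    a=2.392+.3*k+.018
    for z in(.07,.08):
        P=[.5365+.074*np.cos(a),.0871+.074*np.sin(a),z]; print(k,z,((px(g,P)-[238,208]+.5)*18).round(), ((px(t,P)-[210,210]+.5)*12).round())
E
```

```text
0 0.07 [ 65. 367.] [151. 153.]
0 0.08 [ 65. 313.] [147. 153.]
1 0.07 [208. 356.] [231. 209.]
1 0.08 [209. 303.] [228. 210.]
2 0.07 [338. 322.] [324. 238.]
2 0.08 [340. 269.] [322. 240.]
3 0.07 [441. 268.] [422. 239.]
3 0.08 [443. 215.] [421. 240.]
4 0.07 [508. 199.] [516. 211.]
4 0.08 [511. 147.] [516. 212.]
5 0.07 [535. 123.] [597. 156.]
5 0.08 [538.  71.] [598. 157.]
```

View pics/a_zoom.png

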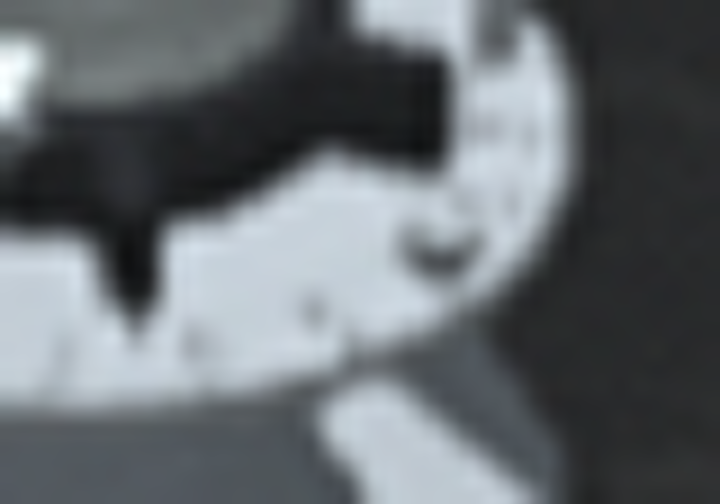

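View pics/a_zoomt.png

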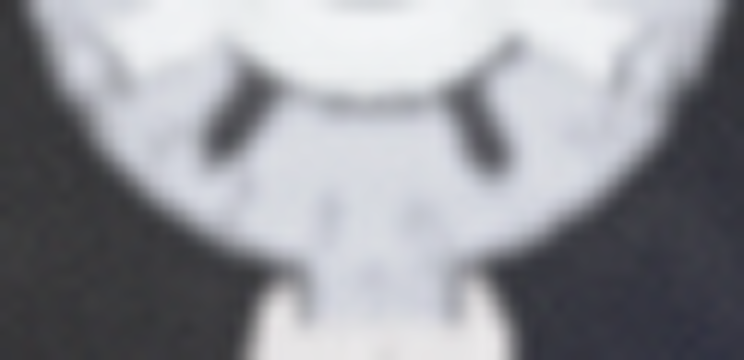

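The pointed lug is at scene (245,225), at ring value ≈0.165. The raised knurled screw is at scene (262,221), which is the fourth hole (target 0.9).

What could be mistaken for what I want, in top-view pixels:
- **Mill:** the grey mill at (241,203) is mine. The blue one at (301,275) is the look-alike.
- **Crank:** the bright bar with a square bored hub at (380,238) and black grip at (371,206) matches. The lens (328,128) and scissors (190,148) don't.
- **Dish:** the one under the chute at (241,241). The discs at (174,197) and (183,219) are other things.

The close crops confirm these choices. I'll do the ring first.

```bash
cat > pl.py <<'E'
from h import *
from scipy.spatial.transform import Rotation as R
C=np.array([.5365,.0871]); YAW=.018
def down(yaw):  # tool x down, y at world angle yaw
    y=np.array([np.cos(yaw),np.sin(yaw),0]); x=np.array([0,0,-1.]); z=np.cross(x,y); return R.from_matrix(np.c_[x,y,z])
def rel(P,yaw,s=None,base=None):
    s=s or sense(); p0,R0=(s['tcp_pos'],R.from_quat(s['orientation'])) if base is None else base
    best=None
    for k in(0,np.pi):
        D=down(yaw+k); rv=(R0.inv()*D).as_rotvec()
        if best is None or np.linalg.norm(rv)<np.linalg.norm(best): best=rv
    return (R0.inv().apply(np.array(P)-p0)*1000).round(1).tolist(), best.round(3).tolist()
def fing(a,z,off=-.0195,r=.058):
    c,s=np.cos(a),np.sin(a); return [C[0]+c*r-s*off,C[1]+s*r+c*off,z],a+np.pi/2
E
python3 - <<'E'
from pl import *
a=np.radians(207.6)
P,y=fing(a,.25,-.0245); print(P,y,rel(P,y))
E
```

```text
[np.float64(0.4737494395441529), np.float64(0.0819408176542128), 0.25] 5.194099853935125 ([-1.6, -507.9, -476.1], [-0.171, -0.0, 0.001])
```

Call:
drive_tool:
  commands:
    - [0,-40,-50,-47,-0.05,0,0]
    - [0,-40,-130,-122,-0.17,0,0]
    - [0,-40,-250,-234,-0.17,0,0]
    - [0,-40,-380,-356,-0.17,0,0]
    - [0,-30,-508,-476,-0.17,0,0]
    - [0,-10,-508,-476,-0.17,0,0]
    - [0,-2,-508,-476,-0.171,0,0]
    - [0,-2,-508,-476,-0.171,0,0]
    - [0,-2,-508,-476,-0.171,0,0]
    - [0,-2,-508,-476,-0.171,0,0]
  grip_force: 60

```text
time_s: 1.1
tcp_pos: [0.3866, -0.1004, 0.2647]
orientation: [0.687, 0.169, -0.687, 0.169]
wrist_force: [2.0, -1.9, -0.4]
width: 0.0004
```

Call:
drive_tool:
  commands:
    - [0,0,-136,-125,0,0,0]
    - [0,0,-136,-125,0,0,0]
    - [0,0,-136,-125,0,0,0]
    - [0,0,-136,-125,0,0,0]

```text
time_s: 1.5
tcp_pos: [0.4341, 0.0789, 0.2646]
orientation: [-0.687, -0.169, 0.687, -0.169]
wrist_force: [0.9, -0.3, 0.1]
width: -0.0001
```

```bash
python3 - <<'E'
from pl import *
a=np.radians(207.6)
P,y=fing(a,.2,-.0245); print(P,y,rel(P,y)); s=sense(); print(s['tcp_pos'],s['q'],s['wrist_force'])
g=shot('scene','b'); crop(g,180,100,300,240,5,'b_c.png')
p=s['tcp_pos']
for d in(0,.017,.030): print(d,((px(g,p-[0,0,d])-[180,100])*5).round())
E
```

```text
[np.float64(0.4737494395441529), np.float64(0.0819408176542128), 0.2] 5.194099853935125 ([64.6, 15.7, -36.5], [0.002, -0.0, 0.0])
[0.4341477  0.07890087 0.26464773] [ 4.49971448e-03 -1.38377610e-01  1.69514352e+00  4.79698036e-04
  1.58496162e+00  1.09189719e+00] [ 0.93178824 -0.29894881  0.07181709]
0 [457. 325.]
0.017 [455. 354.]
0.03 [454. 377.]
```

View pics/b_c.png

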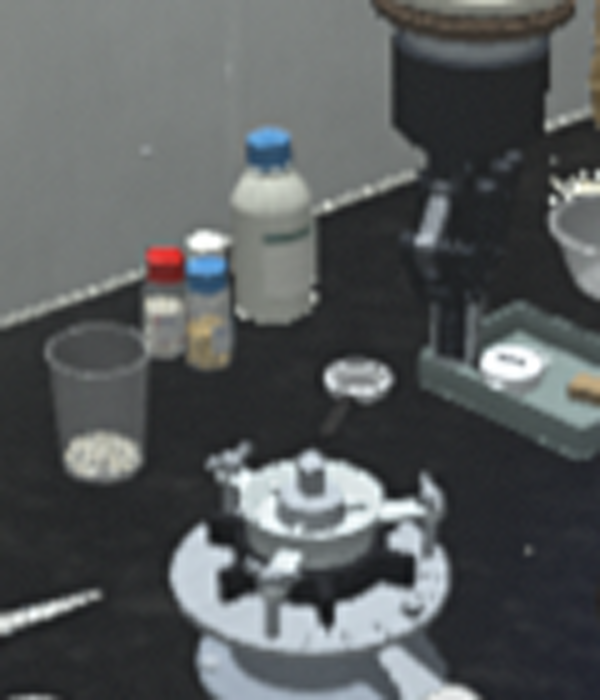

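```bash
python3 - <<'E'
from pl import *
a=np.radians(207.6)
for z in(.15,.103):
  P,y=fing(a,z,-.0245,.060); print(P,rel(P,y))
E
```

```text
[np.float64(0.47197703238569044), np.float64(0.08101422558397307), 0.15] ([114.5, 18.2, -32.4], [0.003, -0.001, 0.002])
[np.float64(0.47197703238569044), np.float64(0.08101422558397307), 0.103] ([161.5, 18.3, -32.4], [0.003, -0.001, 0.002])
```

Call:
drive_tool:
  commands:
    - [0,0,18.2,-32.4,0.003,0,0]
    - [0,40,18.2,-32.4,0.003,0,0]
    - [0,80,18.2,-32.4,0.003,0,0]
    - [0,110,18.2,-32.4,0.003,0,0]
    - [0,130,18.2,-32.4,0.003,0,0]
    - [0,140,18.2,-32.4,0.003,0,0]
    - [0,148,18.2,-32.4,0.003,0,0]
    - [0,155,18.2,-32.4,0.003,0,0]
    - [0,161.5,18.2,-32.4,0.003,0,0]
    - [0,161.5,18.2,-32.4,0.003,0,0]

```text
time_s: 2.55
tcp_pos: [0.4712, 0.0749, 0.103]
orientation: [-0.687, -0.168, 0.687, -0.168]
wrist_force: [-0.4, 0.0, -0.2]
width: 0.0001
```

```bash
python3 - <<'E'
from pl import *
g=shot('scene','c'); crop(g,200,140,300,265,5,'c_c.png'); print(sense()['wrist_force'],sense()['tcp_pos'])
t=shot('top','c'); 
for d in range(0,28,3):
  P,y=fing(np.radians(207.6+d),.103,-.0195,.060); print(d,rel(P,y))
E
```

```text
[-0.57785575  0.77365843 -0.29920451] [0.47139871 0.07486178 0.10338395]
0 ([0.6, -0.2, -3.3], [-0.003, -0.0, -0.0])
3 ([0.6, 2.9, -2.3], [-0.055, -0.0, -0.0])
6 ([0.6, 6.2, -1.6], [-0.108, -0.0, -0.0])
9 ([0.6, 9.4, -1.0], [-0.16, -0.0, -0.0])
12 ([0.6, 12.7, -0.5], [-0.212, -0.0, -0.0])
15 ([0.6, 16.0, -0.3], [-0.265, -0.0, -0.0])
18 ([0.6, 19.3, -0.2], [-0.317, -0.0, -0.0])
21 ([0.6, 22.6, -0.3], [-0.369, -0.0, -0.0])
24 ([0.6, 25.9, -0.6], [-0.422, -0.0, -0.0])
27 ([0.6, 29.1, -1.0], [-0.474, -0.0, -0.0])
```

View pics/c_c.png

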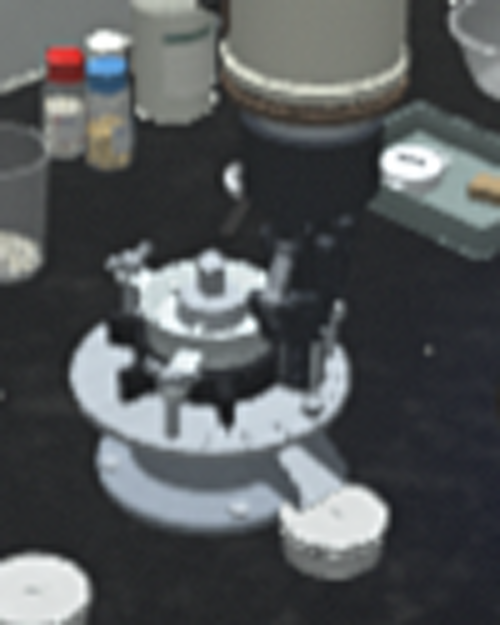

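Call:
drive_tool:
  commands:
    - [0,0,0,-2.5,0,0,0]
    - [0,0,1.5,-2.5,-0.03,0,0]
    - [0,0,3,-2.3,-0.055,0,0]
    - [0,0,4.5,-2,-0.08,0,0]
    - [0,0,6.2,-1.6,-0.108,0,0]
    - [0,0,7.8,-1.3,-0.134,0,0]
    - [0,0,9.4,-1,-0.16,0,0]

```text
time_s: 3.35
tcp_pos: [0.4767, 0.0668, 0.1034]
orientation: [0.671, 0.223, -0.671, 0.223]
wrist_force: [1.2, 1.1, 1.5]
width: -0.0004
```

Call:
drive_tool:
  commands:
    - [0,0,1.6,0.1,-0.026,0,0]
    - [0,0,3.3,0,-0.052,0,0]
    - [0,0,4.9,-0.3,-0.078,0,0]
    - [0,0,6.5,-0.7,-0.105,0,0]

```text
time_s: 3.75
tcp_pos: [0.4811, 0.0621, 0.1032]
orientation: [-0.658, -0.258, 0.659, -0.258]
wrist_force: [-0.8, -0.6, -0.5]
width: -0.0004
```

```bash
python3 - <<'E'
from pl import *
g=shot('scene','d'); crop(g,200,140,300,265,5,'d_c.png'); print(sense()['wrist_force'],sense()['torque'],sense()['tcp_pos'])
for d in range(12,28,2):
  P,y=fing(np.radians(207.6+d),.103,-.0195,.060); print(d,rel(P,y))
E
```

```text
[-0.29822501  0.5466593   0.0068095 ] [-0.0169214   0.05688099 -0.04269213] [0.48126879 0.06196116 0.10328507]
12 ([0.3, -3.7, 1.2], [0.057, -0.0, -0.0])
14 ([0.3, -1.7, 2.0], [0.022, -0.0, -0.0])
16 ([0.3, 0.4, 2.7], [-0.013, -0.0, -0.0])
18 ([0.3, 2.5, 3.3], [-0.048, -0.0, -0.0])
20 ([0.3, 4.7, 3.8], [-0.083, -0.0, -0.0])
22 ([0.3, 6.8, 4.3], [-0.118, -0.0, -0.0])
24 ([0.3, 9.0, 4.7], [-0.153, -0.0, -0.0])
26 ([0.3, 11.2, 5.0], [-0.188, -0.0, -0.0])
```

View pics/d_c.png

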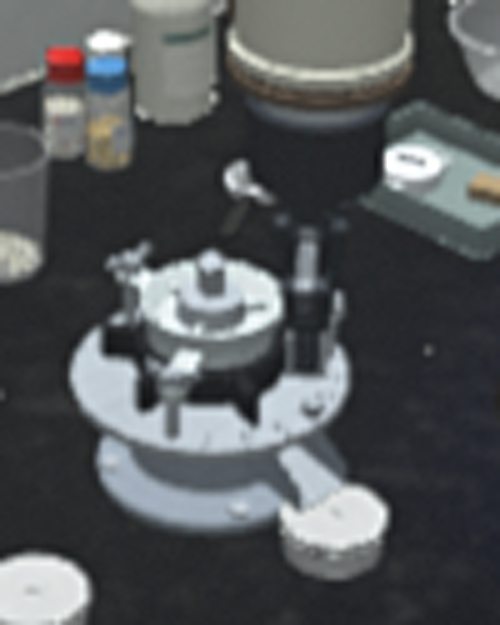

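Call:
drive_tool:
  commands:
    - [0,0,0.8,1.5,-0.02,0,0]
    - [0,0,1.6,2.2,-0.03,0,0]
    - [0,0,2.5,3,-0.048,0,0]

```text
time_s: 4.1
tcp_pos: [0.4805, 0.0582, 0.1033]
orientation: [0.652, 0.273, -0.652, 0.273]
wrist_force: [0.4, 0.4, 0.6]
width: -0.0
```

```bash
python3 - <<'E'
from pl import *
s=sense();print(s['wrist_force'],s['torque'],s['tcp_pos'])
g=shot('scene','e'); crop(g,230,200,280,240,14,'e_c.png')
for k in(.3,.4,.45,.5,.6):
    a=2.392+k+YAW; print(k,((px(g,[C[0]+.0695*np.cos(a),C[1]+.0695*np.sin(a),.076])-[230,200]+.5)*14).round())
E
```

```text
[0.38067222 0.38177584 0.61531722] [0.06484511 0.03441679 0.01192257] [0.48047482 0.05823309 0.10329007]
0.3 [268. 351.]
0.4 [301. 345.]
0.45 [317. 341.]
0.5 [333. 337.]
0.6 [363. 327.]
```

View pics/e_c.png

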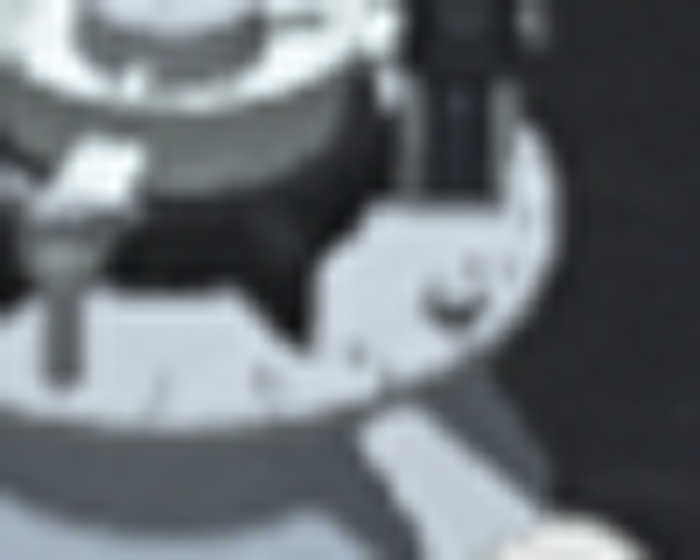

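Call:
drive_tool:
  commands:
    - [0,0,1.1,0.2,-0.018,0,0]
    - [0,0,2.2,0.3,-0.035,0,0]
    - [0,0,3.3,0.4,-0.053,0,0]
    - [0,0,4.4,0.5,-0.07,0,0]
    - [0,0,4.4,0.5,-0.07,0,0]

```text
time_s: 4.65
tcp_pos: [0.4834, 0.0548, 0.1033]
orientation: [0.642, 0.296, -0.642, 0.296]
wrist_force: [-0.8, 0.0, 0.3]
width: -0.0003
```

```bash
python3 - <<'E'
from pl import *
s=sense();print(s['wrist_force'],s['torque'],s['tcp_pos'])
g=shot('scene','f'); crop(g,230,200,280,240,14,'f_c.png')
E
```

```text
[-0.79730915  0.02526776  0.29268265] [-0.0114869  -0.0136116   0.01575743] [0.48336147 0.05475954 0.10326827]
```

View pics/f_c.png

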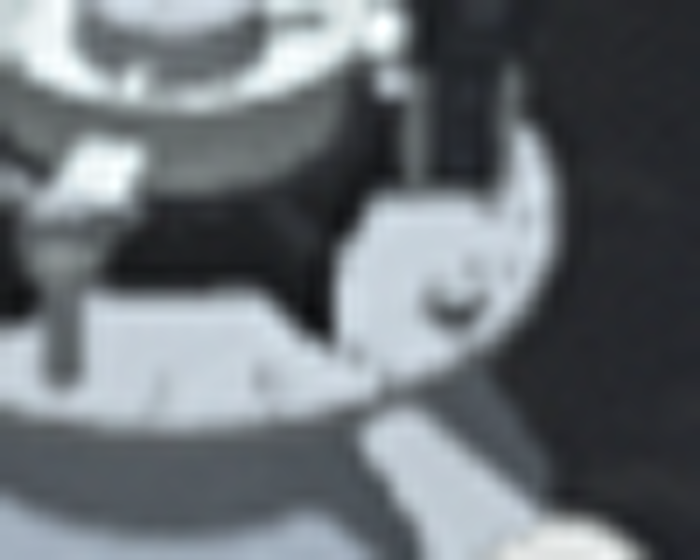

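Call:
drive_tool:
  commands:
    - [0,0,-3,0,0,0,0]
    - [0,-30,-3,0,0,0,0]
    - [0,-60,-3,0,0,0,0]
    - [0,-60,-3,0,0,0,0]
    - [0,-60,-3,0,0,0,0]

```text
time_s: 5.2
tcp_pos: [0.481, 0.057, 0.1635]
orientation: [0.643, 0.295, -0.642, 0.295]
wrist_force: [0.4, -1.0, -0.6]
width: 0.0
```

```bash
python3 - <<'E'
from pl import *
s=sense();print(s['wrist_force'],s['q'],s['tcp_pos'])
g=shot('scene','g'); crop(g,230,200,280,240,14,'g_c.png')
for z in(.163,.103):
  P,y=fing(np.radians(172.4),z,-.0255,.060); print(P,rel(P,y))
E
```

```text
[ 0.36565148 -1.0237265  -0.63100395] [-4.14491026e-02  5.82018280e-03  1.76679437e+00  1.21588409e-04
  1.36793368e+00  6.67521136e-01] [0.4810231  0.05695303 0.16350582]
[np.float64(0.4803996055364641), np.float64(0.12031137969184165), 0.163] ([-0.2, -41.5, -47.9], [0.994, 0.0, 0.0])
[np.float64(0.4803996055364641), np.float64(0.12031137969184165), 0.103] ([59.8, -41.4, -47.9], [0.994, 0.0, 0.0])
```

View pics/g_c.png

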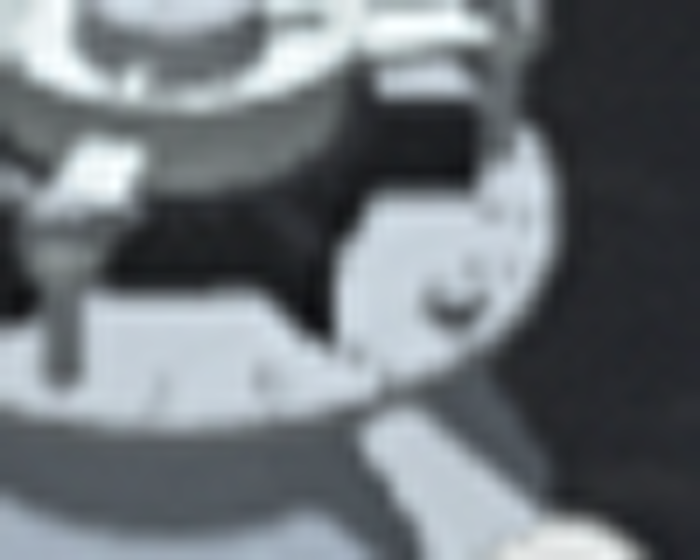

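Call:
drive_tool:
  commands:
    - [0,0,-7,-8,0.14,0,0]
    - [0,0,-14,-16,0.28,0,0]
    - [0,0,-20,-24,0.42,0,0]
    - [0,0,-27,-32,0.56,0,0]
    - [0,0,-35,-40,0.7,0,0]
    - [0,0,-41.4,-47.9,0.84,0,0]
    - [0,0,-41.4,-47.9,0.994,0,0]
    - [0,0,-41.4,-47.9,0.994,0,0]
    - [0,0,-41.4,-47.9,0.994,0,0]

```text
time_s: 6.15
tcp_pos: [0.4804, 0.1201, 0.1625]
orientation: [-0.705, 0.045, 0.706, 0.045]
wrist_force: [-0.1, -0.2, 0.1]
width: 0.0003
```

```bash
python3 - <<'E'
from pl import *
s=sense();print(s['wrist_force'],s['q'],s['tcp_pos'])
for z in(.163,.103):
  P,y=fing(np.radians(172.4),z,-.0255,.060); print(P,rel(P,y))
E
```

```text
[-0.09940401 -0.15990124  0.05449095] [8.90943586e-02 3.07907155e-02 1.74348346e+00 1.12599162e-04
 1.36863381e+00 1.78762756e+00] [0.48039898 0.1200541  0.16249919]
[np.float64(0.4803996055364641), np.float64(0.12031137969184165), 0.163] ([-0.5, -0.3, 0.0], [0.005, 0.001, -0.0])
[np.float64(0.4803996055364641), np.float64(0.12031137969184165), 0.103] ([59.5, -0.3, -0.0], [0.005, 0.001, -0.0])
```

Call:
drive_tool:
  commands:
    - [0,20,0,0,0,0,0]
    - [0,35,0,0,0,0,0]
    - [0,45,0,0,0,0,0]
    - [0,52,0,0,0,0,0]
    - [0,59,0,0,0,0,0]
    - [0,59,0,0,0,0,0]

```text
time_s: 6.75
tcp_pos: [0.4805, 0.1201, 0.1036]
orientation: [-0.705, 0.046, 0.706, 0.046]
wrist_force: [-0.5, -0.0, -0.3]
width: -0.0001
```

```bash
python3 - <<'E'
from pl import *
s=sense();print(s['wrist_force'],s['tcp_pos'])
for d in (0,3,6,9,10.5,12,14):
  P,y=fing(np.radians(172.4+d),.103,-.0195,.060); print(d,rel(P,y))
E
```

```text
[-0.45109155 -0.01247684 -0.25278025] [0.48052484 0.12005182 0.103646  ]
0 ([0.6, 5.8, 0.2], [0.001, 0.001, -0.0])
3 ([0.6, 8.9, 1.1], [-0.051, 0.001, -0.0])
6 ([0.6, 12.1, 1.9], [-0.104, 0.001, -0.0])
9 ([0.7, 15.4, 2.5], [-0.156, 0.001, -0.0])
10.5 ([0.7, 17.0, 2.7], [-0.182, 0.001, -0.0])
12 ([0.7, 18.7, 2.9], [-0.208, 0.001, -0.0])
14 ([0.7, 20.9, 3.1], [-0.243, 0.001, -0.0])
```

Call:
drive_tool:
  commands:
    - [0,0,3,0,0,0,0]
    - [0,0,5.8,0.2,0,0,0]
    - [0,0,7.3,0.7,-0.025,0,0]
    - [0,0,8.9,1.1,-0.051,0,0]
    - [0,0,10.5,1.5,-0.078,0,0]
    - [0,0,12.1,1.9,-0.104,0,0]
    - [0,0,13.7,2.2,-0.13,0,0]
    - [0,0,15.4,2.5,-0.156,0,0]

```text
time_s: 7.55
tcp_pos: [0.4762, 0.1051, 0.1043]
orientation: [0.707, 0.009, -0.707, 0.009]
wrist_force: [-0.8, 0.3, 0.4]
width: -0.0003
```

Call:
drive_tool:
  commands:
    - [0,0,1.1,0.2,-0.018,0,0]
    - [0,0,2.2,0.3,-0.035,0,0]

```text
time_s: 7.75
tcp_pos: [0.4759, 0.1029, 0.1043]
orientation: [-0.707, -0.021, 0.707, -0.021]
wrist_force: [0.0, 0.1, 0.2]
width: 0.0004
```

```bash
python3 - <<'E'
from pl import *
s=sense();print(s['wrist_force'],s['torque'],s['tcp_pos'])
g=shot('scene','i'); crop(g,230,200,280,240,14,'i_c.png')
E
```

```text
[0.03703546 0.12703402 0.18952525] [0.0685937  0.11793559 0.02530861] [0.47593823 0.10290087 0.10426748]
```

View pics/i_c.png

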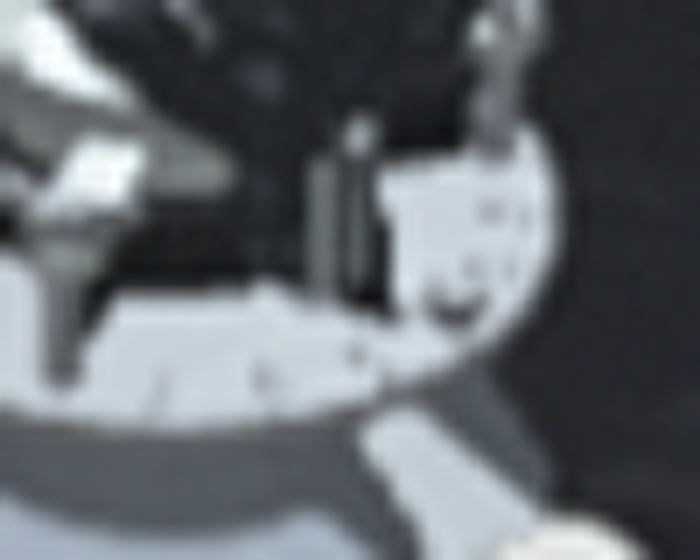

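Call:
drive_tool:
  commands:
    - [0,0,1.1,0.1,-0.018,0,0]
    - [0,0,2.2,0.2,-0.035,0,0]
    - [0,0,3.3,0.2,-0.053,0,0]
    - [0,0,3.3,0.2,-0.053,0,0]

```text
time_s: 8.2
tcp_pos: [0.476, 0.0995, 0.1043]
orientation: [-0.706, -0.04, 0.706, -0.04]
wrist_force: [0.2, -1.1, 1.1]
width: 0.0003
```

```bash
python3 - <<'E'
from pl import *
s=sense();print(s['wrist_force'],s['torque'],s['tcp_pos'])
g=shot('scene','j'); crop(g,230,200,280,240,14,'j_c.png')
E
```

```text
[ 0.16339983 -1.09640184  1.12324532] [-0.03610335  0.01001332 -0.02458183] [0.47600419 0.09954431 0.10426067]
```

View pics/j_c.png

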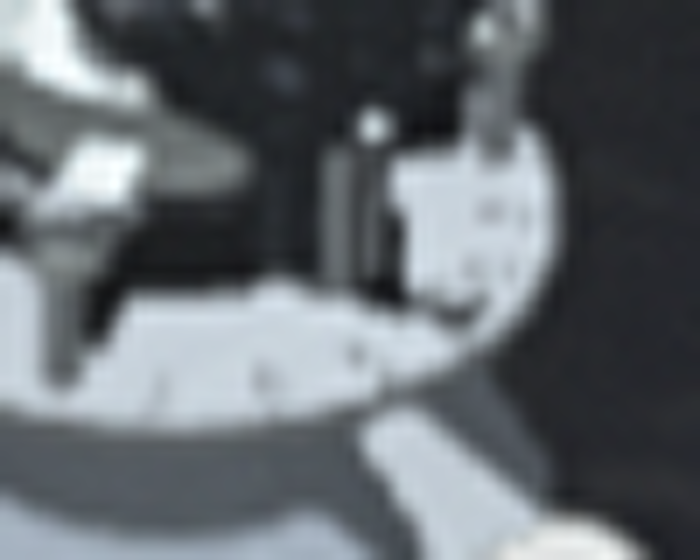

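Call:
drive_tool:
  commands:
    - [0,0,-3,0,0,0,0]
    - [0,-30,-3,0,0,0,0]
    - [0,-70,-3,0,0,0,0]
    - [0,-110,-3,0,0,0,0]
    - [0,-140,-10,0,0,0,0]
    - [0,-140,-10,0,0,0,0]

```text
time_s: 8.85
tcp_pos: [0.476, 0.1103, 0.2485]
orientation: [0.708, 0.04, -0.704, 0.039]
wrist_force: [0.6, -0.5, -0.3]
width: -0.0001
```

```bash
python3 - <<'E'
from pl import *
s=sense();print(s['wrist_force'],s['q'],s['tcp_pos'])
g=shot('scene','k'); crop(g,230,200,280,240,14,'k_c.png')
E
```

```text
[ 0.57327451 -0.47850896 -0.33152058] [ 6.97494333e-02 -3.51336501e-02  1.63293078e+00  2.66897044e-04
  1.53756172e+00  1.52855301e+00] [0.47599346 0.1103231  0.24845167]
```

View pics/k_c.png

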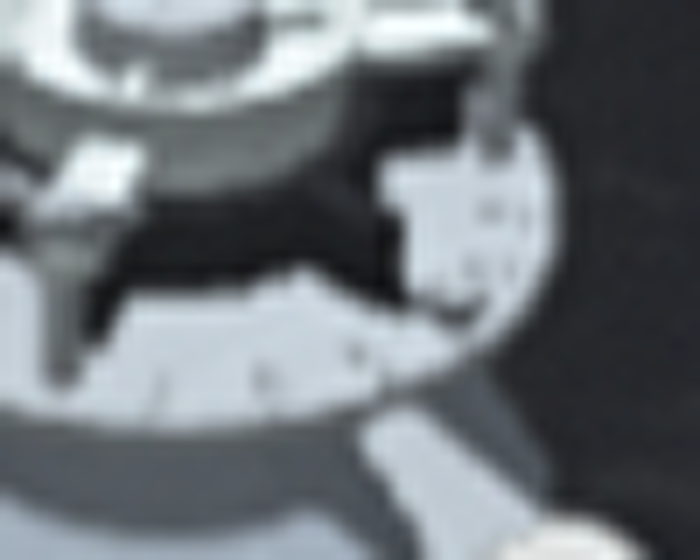

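The pointer (crop (400,300)) now sits right at the knurled screw (455,300) after two clicks, and the force has gone. Next I'll measure the crank and the shaft.

```bash
cat > crank.py <<'E'
from h import *
f=load('top','a'); P=f['pixels'].astype(int)
m=np.zeros(P.shape[:2],np.uint8); m[195:255,350:400]=(P.max(2)>75)[195:255,350:400]
n,lab,st,ce=cv2.connectedComponentsWithStats(m)
i=1+np.argmax(st[1:,4]); mm=lab==i
v,u=np.where(mm); z=f['z_map'][v,u]
X=np.array([pt(f,a,b) for a,b in zip(u,v)])
hub=X[:,2]>.025
print(len(X),'z hist',np.histogram(X[:,2],10))
print('hub c',X[hub].mean(0),hub.sum())
arm=(X[:,2]>.003)&(X[:,2]<.015); print('arm',X[arm].mean(0),arm.sum())
d=X[arm,:2]-X[arm,:2].mean(0); w=np.linalg.svd(d)[2][0]; print('dir',np.degrees(np.arctan2(w[1],w[0])))
# hub top contour -> minAreaRect in world plane .034
hm=np.zeros_like(m)
for a,b,h in zip(u,v,hub): hm[b,a]=h
hm=cv2.morphologyEx(hm,cv2.MORPH_CLOSE,np.ones((5,5)))
c=max(cv2.findContours(hm,0,cv2.CHAIN_APPROX_NONE)[0],key=cv2.contourArea)[:,0]
W=np.array([ray(f,a,b,.034)[:2]*1000 for a,b in c],np.float32); print(cv2.minAreaRect(W))
# bore and grip centre via rays
g=load('scene','a')
print(px(g,[.44,-.32,.034]))
E
python3 crank.py
python3 - <<'E'
from h import *
f=load('top','a'); crop(f,355,198,395,248,12,'a_crank.png')
t=load('top','a');crop(t,228,190,254,214,24,'a_shaft.png')
g=load('scene','a'); crop(g,228,182,258,212,20,'a_shaft2.png')
E
```

```text
416 z hist (array([ 28,  74,  60, 105,  30,  10,   9,  14,  38,  48]), array([-0.00555195, -0.00124067,  0.00307061,  0.00738189,  0.01169317,
        0.01600445,  0.02031573,  0.02462701,  0.02893829,  0.03324957,
        0.03756085]))
hub c [ 0.45715188 -0.30981428  0.03267277] 99
arm [ 0.49305353 -0.29635044  0.00876821] 193
dir -159.18820622773043
((450.4937744140625, -312.4188232421875), (28.976848602294922, 29.703699111938477), 18.738445281982422)
[354.4345559  190.06861363]
```

View pics/a_crank.png

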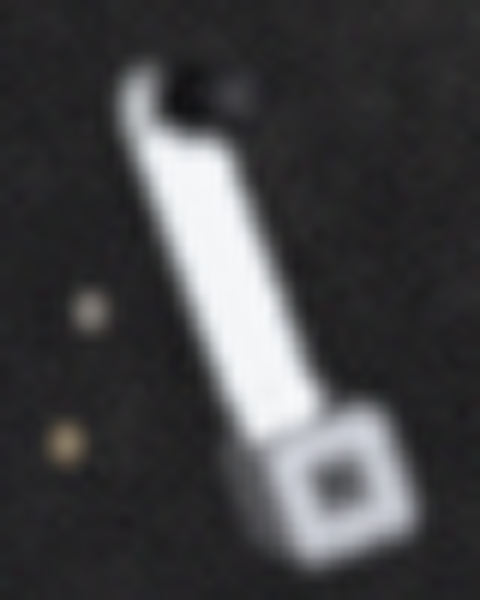

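View pics/a_shaft.png

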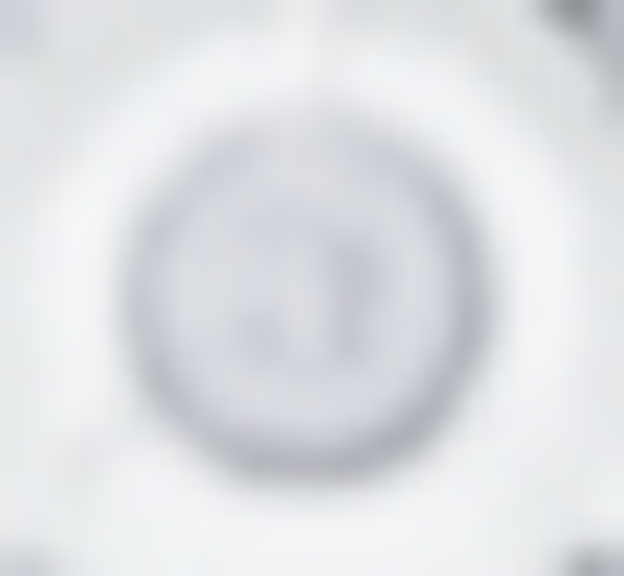

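View pics/a_shaft2.png

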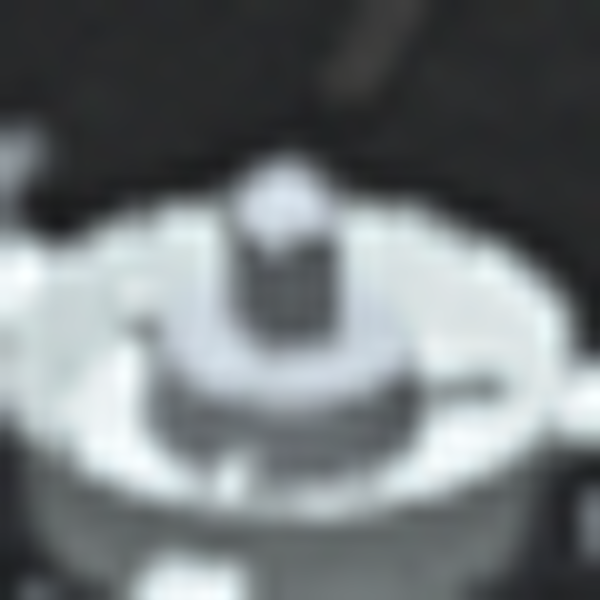

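```bash
python3 - <<'E'
from pl import *
f=load('top','a')
print('bore',ray(f,338/12-.5+355,480/12-.5+198,.034))
H=np.array([.4502,-.3124]); 
s=sense(); print(s['tcp_pos'])
for z in(.2,.021): print(rel([*H,z],np.radians(110.2)))
E
```

```text
bore [ 0.45030003 -0.31342375  0.034     ]
[0.47541382 0.11006069 0.24596184]
([45.7, 417.0, 72.5], [-0.24, -0.003, -0.0])
([224.7, 417.0, 73.1], [-0.24, -0.003, -0.0])
```

Call:
drive_tool:
  commands:
    - [0.5,0,50,9,-0.1,0,0]
    - [0.5,0,120,20,-0.24,0,0]
    - [0.6,0,240,40,-0.24,0,0]
    - [0.6,0,360,62,-0.24,0,0]
    - [0.6,20,417,72.5,-0.24,0,0]
    - [0.6,45,417,72.5,-0.24,0,0]
    - [0.6,45,417,72.5,-0.24,0,0]
    - [0.6,45,417,72.5,-0.24,0,0]
    - [0.6,45,417,72.5,-0.24,0,0]
    - [0.6,45,417,72.5,-0.24,0,0]

```text
time_s: 9.9
tcp_pos: [0.4479, -0.316, 0.1961]
orientation: [-0.695, -0.123, 0.697, -0.121]
wrist_force: [0.3, 1.0, -0.2]
width: 0.0509
```

Call:
drive_tool:
  commands:
    - [0.6,0,0,0,0,0,0]
    - [0.6,0,0,0,0,0,0]

```text
time_s: 10.1
tcp_pos: [0.4494, -0.312, 0.1988]
orientation: [-0.696, -0.124, 0.696, -0.124]
wrist_force: [0.7, -0.0, 0.6]
width: 0.0517
```

```bash
python3 - <<'E'
from pl import *
t=shot('top','l'); crop(t,200,165,285,255,6,'l_t.png')
H=np.array([.4502,-.3128]); s=sense(); print(s['tcp_pos'],s['q'],s['width'])
for z in(.1,.021): print(rel([*H,z],np.radians(110.2)))
E
sed -i "s/load('top','a')/load('top','l')/" m.py; python3 m.py
```

```text
[ 0.44950999 -0.31189928  0.19912769] [-7.47534839e-01  1.14411187e-01  1.57774392e+00  1.81596133e-04
  1.44974607e+00  4.70473333e-01] 0.051707786550471875
([99.1, 1.1, -0.3], [0.0, -0.0, 0.0])
([178.1, 1.1, -0.3], [0.0, -0.0, 0.0])
mill [0.53612628 0.08716581] 0.07910456588872686 114
top ear 0
top ear 1
top ear 2
scene ear 0
scene ear 1
scene ear 2
ears 210.0Traceback (most recent call last):
  File "m.py", line 31, in <module>
    print('ears',E1.max());blobs(E1,E1>232); print('lugs');blobs(L1,L1<110)
                           ~~~~~^^^^^^^^^^^
  File "m.py", line 30, in blobs
    for b in np.split(i,np.where(np.diff(i)>1)[0]+1): print('   ',b[0],b[-1],(b[0]+b[-1])/2)
                                                                  ~^^^
IndexError: index 0 is out of bounds for axis 0 with size 0
```

View pics/l_t.png

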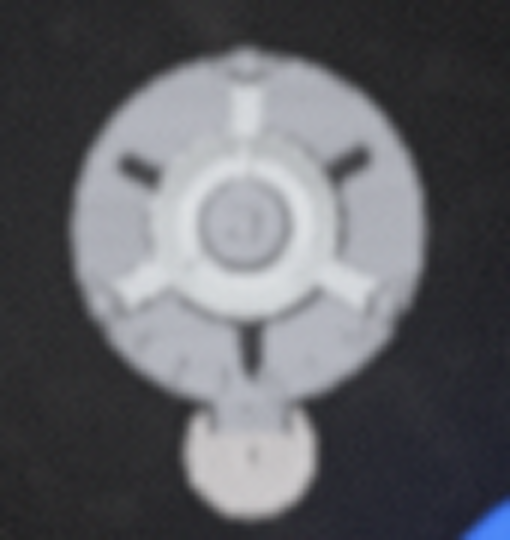

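```bash
sed -i "s/E1>232/E1>195/;s/L1<110/L1<95/" m.py; python3 m.py | tail -12; python3 ov.py l 0.9 1
```

```text
scene ear 0
scene ear 1
scene ear 2
ears 210.0
    0 7 3.5
    116 126 121.0
    235 248 241.5
    356 359 357.5
lugs
    62 67 64.5
    182 187 184.5
    300 305 302.5Traceback (most recent call last):
  File "ov.py", line 6, in <module>
    f=load(n,tag); x0,y0,x1,y1=box;k=6
  File "h.py", line 5, in load
    def load(n,tag): return pickle.load(open(f'{tag}_{n}.pkl','rb'))
                                        ~~~~^^^^^^^^^^^^^^^^^^^^^^^
FileNotFoundError: [Errno 2] No such file or directory: 'l_scene.pkl'
```

```bash
python3 - <<'E'
from h import *
t=load('top','l'); C=np.array([.5365,.0871])
im=cv2.resize(t['pixels'][165:255,200:285],None,fx=6,fy=6,interpolation=cv2.INTER_CUBIC).copy()
for k in range(6):
  for r,z,c in((.074,.08,(0,255,255)),(.0695,.076,(0,255,0))):
    a=2.392+.3*k+.018
    if z==.076 and k!=3: continue
    p=(px(t,[C[0]+r*np.cos(a),C[1]+r*np.sin(a),z])-[200,165]+.5)*6; cv2.circle(im,tuple(p.astype(int).tolist()),3,c,-1)
cv2.imwrite('pics/l_ov.png',im)
E
```

```text
(no output)
```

View pics/l_ov.png

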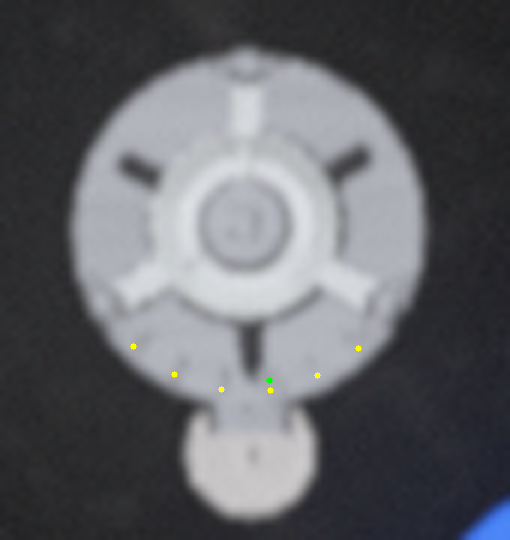

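```bash
python3 - <<'E'
from h import *
g=load('scene','k'); C=np.array([.5365,.0871])
k=16;x0,y0=236,203
im=cv2.resize(g['pixels'][203:236,236:280],None,fx=k,fy=k,interpolation=cv2.INTER_CUBIC).copy()
for v,c in((.3,(255,0,255)),(.6,(255,0,0)),(.75,(0,255,255)),(.8,(0,128,255)),(.9,(0,255,0)),(1.,(0,0,255))):
    a=2.392+v+.018
    for r in (.0695,.064,.05):
      p=(px(g,[C[0]+r*np.cos(a),C[1]+r*np.sin(a),.076 if r==.0695 else .095])-[x0,y0]+.5)*k; cv2.circle(im,tuple(p.astype(int).tolist()),2,c,-1)
cv2.imwrite('pics/k_ov.png',im)
E
```

```text
(no output)
```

View pics/k_ov.png

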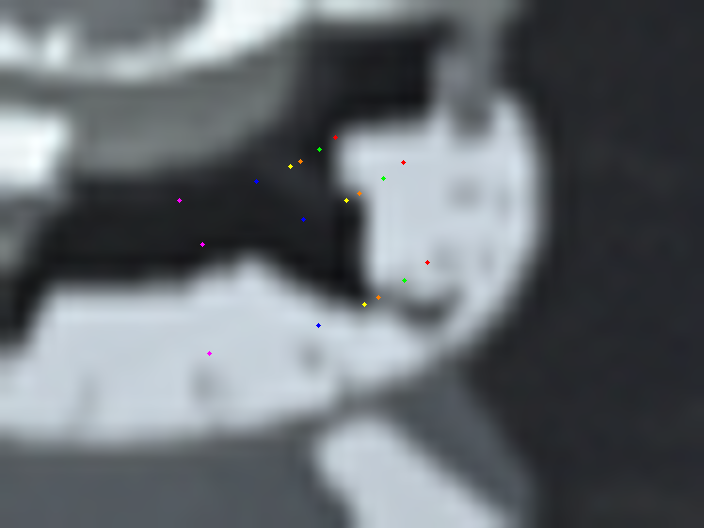

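The pointer actually rests about 0.1 rad short of the stop: top-view lugs give ≈184°, and the stop is at ≈189.6°. Friction holds it there. I'll go back and push it the rest of the way before fitting the crank.

```bash
python3 - <<'E'
from pl import *
s=sense(); print(s['tcp_pos'])
P,y=fing(np.radians(184.),.2,-.0255,.060); print(P,rel(P,y))
E
```

```text
[ 0.44950999 -0.31189928  0.19912769]
[np.float64(0.47486736690393533), np.float64(0.10835249485697801), 0.2] ([-0.7, -385.6, -169.0], [0.283, 0.0, 0.0])
```

Call:
drive_tool:
  commands:
    - [0,-10,-50,-20,0.14,0,0]
    - [0,-10,-120,-50,0.283,0,0]
    - [0,-10,-240,-105,0.283,0,0]
    - [0,-5,-340,-150,0.283,0,0]
    - [0,0,-385.6,-169,0.283,0,0]
    - [0,0,-385.6,-169,0.283,0,0]
    - [0,0,-385.6,-169,0.283,0,0]
    - [0,0,-385.6,-169,0.283,0,0]
    - [0,0,-385.6,-169,0.283,0,0]
    - [0,0,-385.6,-169,0.283,0,0]

```text
time_s: 11.15
tcp_pos: [0.4744, 0.1111, 0.1994]
orientation: [0.707, 0.026, -0.706, 0.026]
wrist_force: [-1.0, 0.7, -0.4]
width: -0.0
```

Call:
drive_tool:
  commands:
    - [0,0,0,0,0,0,0]
    - [0,0,0,0,0,0,0]

```text
time_s: 11.35
tcp_pos: [0.4749, 0.107, 0.1995]
orientation: [0.707, 0.024, -0.707, 0.024]
wrist_force: [-1.0, 0.1, 0.4]
width: -0.0
```

```bash
python3 - <<'E'
from pl import *
s=sense(); print(s['tcp_pos'],s['width'])
for z in (.15,.1035):
  P,y=fing(np.radians(184.),z,-.0255,.060); print(P,rel(P,y))
E
```

```text
[0.47492161 0.10699284 0.19948072] -2.8281453588682974e-05
[np.float64(0.47486736690393533), np.float64(0.10835249485697801), 0.15] ([49.5, -1.4, -0.0], [-0.001, -0.0, -0.0])
[np.float64(0.47486736690393533), np.float64(0.10835249485697801), 0.1035] ([96.0, -1.4, -0.0], [-0.001, -0.0, -0.0])
```

Call:
drive_tool:
  commands:
    - [0,40,-1.4,0,0,0,0]
    - [0,65,-1.4,0,0,0,0]
    - [0,80,-1.4,0,0,0,0]
    - [0,88,-1.4,0,0,0,0]
    - [0,96,-1.4,0,0,0,0]
    - [0,96,-1.4,0,0,0,0]

```text
time_s: 11.95
tcp_pos: [0.4749, 0.1084, 0.103]
orientation: [-0.707, -0.024, 0.707, -0.024]
wrist_force: [0.9, -0.1, -0.3]
width: 0.0002
```

```bash
python3 - <<'E'
from pl import *
s=sense(); print(s['tcp_pos'],s['wrist_force'])
for a in (184,186,188,190,192,194):
  P,y=fing(np.radians(a),.1035,-.0195,.060); print(a,rel(P,y))
E
```

```text
[0.47494864 0.10835742 0.1029644 ] [ 0.86869706 -0.05572069 -0.27888786]
184 ([-0.5, 6.0, 0.1], [-0.002, 0.0, 0.0])
186 ([-0.5, 8.1, 0.7], [-0.037, 0.0, 0.0])
188 ([-0.5, 10.2, 1.3], [-0.071, 0.0, 0.0])
190 ([-0.5, 12.4, 1.8], [-0.106, 0.0, 0.0])
192 ([-0.5, 14.5, 2.2], [-0.141, 0.0, 0.0])
194 ([-0.5, 16.7, 2.5], [-0.176, 0.0, 0.0])
```

Call:
drive_tool:
  commands:
    - [0,-0.5,3,0,0,0,0]
    - [0,-0.5,6,0,0,0,0]
    - [0,-0.5,8.1,0.7,-0.037,0,0]
    - [0,-0.5,9.2,1,-0.055,0,0]
    - [0,-0.5,10.3,1.3,-0.071,0,0]
    - [0,-0.5,11.4,1.6,-0.09,0,0]
    - [0,-0.5,12.4,1.8,-0.106,0,0]
    - [0,-0.5,12.4,1.8,-0.106,0,0]

```text
time_s: 12.75
tcp_pos: [0.4741, 0.0962, 0.1038]
orientation: [-0.704, -0.062, 0.704, -0.062]
wrist_force: [0.3, -0.1, 0.4]
width: -0.0002
```

```bash
cat > kov.py <<'E'
from h import *
import sys
g=shot('scene',sys.argv[1]); C=np.array([.5365,.0871])
k=16;x0,y0=236,203
im=cv2.resize(g['pixels'][203:236,236:280],None,fx=k,fy=k,interpolation=cv2.INTER_CUBIC).copy()
for v,c in((.75,(0,255,255)),(.8,(0,128,255)),(.9,(0,255,0)),(1.,(0,0,255))):
    a=2.392+v+.018
    for r in (.0695,.064):
      p=(px(g,[C[0]+r*np.cos(a),C[1]+r*np.sin(a),.076 if r==.0695 else .095])-[x0,y0]+.5)*k; cv2.circle(im,tuple(p.astype(int).tolist()),2,c,-1)
cv2.imwrite(f'pics/kov_{sys.argv[1]}.png',im); print(sense()['wrist_force'],sense()['tcp_pos'])
E
python3 kov.py n
```

```text
[-0.02968025  0.02446397  0.6929384 ] [0.47407922 0.09623542 0.10379909]
```

View pics/kov_n.png

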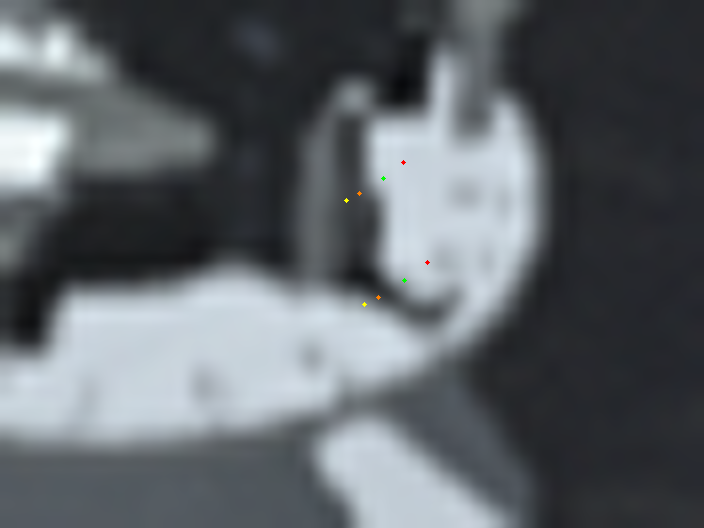

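Call:
drive_tool:
  commands:
    - [0,0,1.1,0.2,-0.018,0,0]
    - [0,0,2.2,0.4,-0.035,0,0]
    - [0,0,3.2,0.5,-0.052,0,0]
    - [0,0,3.2,0.5,-0.052,0,0]

```text
time_s: 13.2
tcp_pos: [0.4741, 0.0929, 0.1038]
orientation: [-0.703, -0.08, 0.703, -0.08]
wrist_force: [0.5, 0.5, -0.6]
width: -0.0
```

```bash
python3 kov.py o
```

```text
[ 0.65300405 -0.47721679  0.49271679] [0.47418559 0.09294056 0.10380123]
```

View pics/kov_o.png

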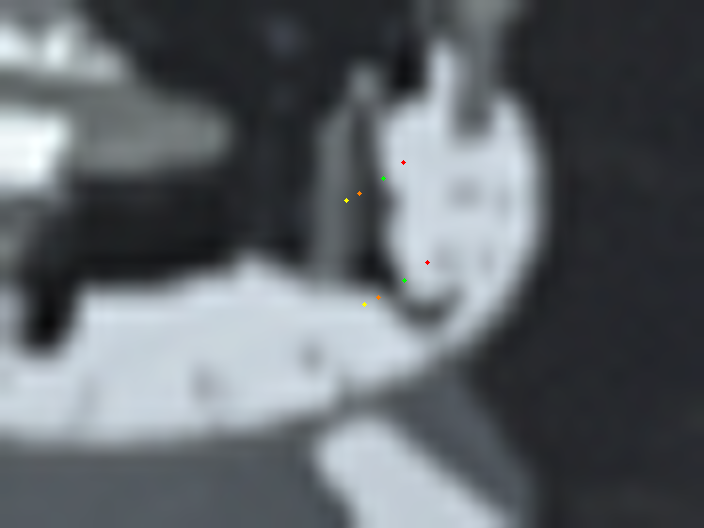

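Call:
drive_tool:
  commands:
    - [0,0,-4,0,0,0,0]
    - [0,-30,-4,0,0,0,0]
    - [0,-70,-4,0,0,0,0]
    - [0,-96,-4,0,0,0,0]
    - [0,-96,-4,0,0,0,0]
    - [0,-96,-4,0,0,0,0]

```text
time_s: 13.85
tcp_pos: [0.4732, 0.0971, 0.1997]
orientation: [0.703, 0.08, -0.702, 0.08]
wrist_force: [-0.1, -0.0, 0.5]
width: -0.0002
```

```bash
python3 kov.py p; python3 - <<'E'
from pl import *
print(rel([.4502,-.3128,.15],np.radians(110.2)))
E
```

```text
[-0.45109428  0.29539773  0.1492449 ] [0.47290862 0.09705466 0.198982  ]
([49.0, 394.3, 114.2], [-0.126, 0.001, 0.0])
```

View pics/kov_p.png

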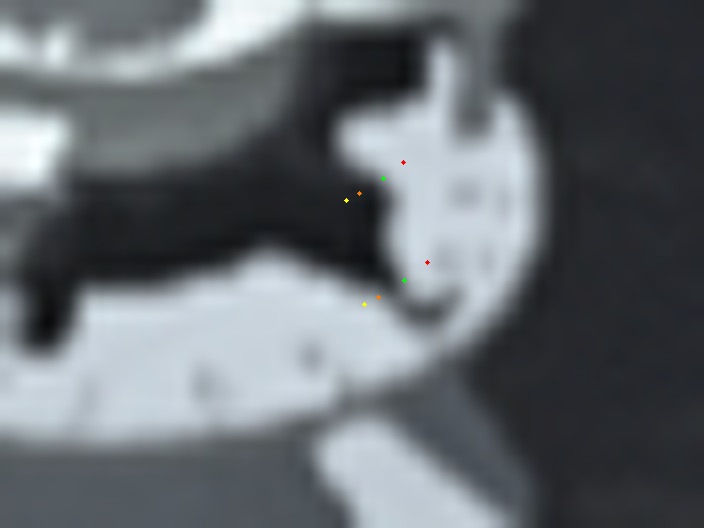

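Call:
drive_tool:
  commands:
    - [0.6,-10,50,14,-0.06,0,0]
    - [0.6,-10,120,35,-0.126,0,0]
    - [0.6,-10,240,70,-0.126,0,0]
    - [0.6,-10,350,101,-0.126,0,0]
    - [0.6,0,394.3,114.2,-0.126,0,0]
    - [0.6,25,394.3,114.2,-0.126,0,0]
    - [0.6,49,394.3,114.2,-0.126,0,0]
    - [0.6,49,394.3,114.2,-0.126,0,0]
    - [0.6,49,394.3,114.2,-0.126,0,0]
    - [0.6,49,394.3,114.2,-0.126,0,0]

```text
time_s: 14.9
tcp_pos: [0.4494, -0.3145, 0.1478]
orientation: [-0.695, -0.124, 0.697, -0.122]
wrist_force: [0.5, -0.1, -0.4]
width: 0.0512
```

Call:
drive_tool:
  commands:
    - [0.6,0,0,0,0,0,0]
    - [0.6,0,0,0,0,0,0]

```text
time_s: 15.1
tcp_pos: [0.4509, -0.3119, 0.1509]
orientation: [0.696, 0.124, -0.696, 0.124]
wrist_force: [0.1, -0.7, 0.4]
width: 0.0512
```

```bash
python3 - <<'E'
from pl import *
t=shot('top','q'); 
s=sense(); print(s['tcp_pos'],s['q'],s['width'])
for z in(.1,.021): print(rel([.4502,-.3128,z],np.radians(110.2)))
E
sed -i "s/load('top','l')/load('top','q')/;s/load('scene','a')/0/" m.py; python3 m.py|tail -10
```

```text
[ 0.45104451 -0.31190875  0.15117068] [-7.45670859e-01  1.47655952e-01  1.64003496e+00  2.66134224e-04
  1.35345029e+00  4.71060449e-01] 0.0510896492382871
([51.2, 0.5, 1.1], [0.001, -0.0, -0.0])
([130.2, 0.5, 1.2], [0.001, -0.0, -0.0])
scene ear 2
ears 209.08333333333334
    0 5 2.5
    116 126 121.0
    235 245 240.0
    356 359 357.5
lugs
    69 73 71.0
    188 193 190.5
    306 312 309.0
```

Top-view lugs now average 190.2°, against 189.6° for the marked stop, so the ring is set. Next is the crank grasp.

Call:
drive_tool:
  commands:
    - [0.6,40,0.5,1.1,0,0,0]
    - [0.6,80,0.5,1.1,0,0,0]
    - [0.6,110,0.5,1.1,0,0,0]
    - [0.6,125,0.5,1.1,0,0,0]
    - [0.6,130,0.5,1.1,0,0,0]
    - [0.6,130,0.5,1.1,0,0,0]
  grip_force: 50

```text
time_s: 15.75
tcp_pos: [0.4501, -0.3132, 0.021]
orientation: [0.696, 0.124, -0.696, 0.124]
wrist_force: [-0.1, 0.3, 0.3]
width: 0.0513
```

Call:
drive_tool:
  commands:
    - [0.2,0,0,0,0,0,0]
    - [0.2,0,0,0,0,0,0]
    - [0.2,0,0,0,0,0,0]
    - [0.2,0,0,0,0,0,0]
    - [0.2,0,0,0,0,0,0]
    - [0.2,0,0,0,0,0,0]

```text
time_s: 16.35
tcp_pos: [0.4504, -0.3142, 0.0222]
orientation: [0.697, 0.124, -0.696, 0.125]
wrist_force: [0.2, 1.4, 6.9]
width: 0.0272
```

```bash
python3 - <<'E'
from pl import *
s=sense(); print(s['tcp_pos'],s['width'],s['wrist_force'],s['torque'])
t=shot('top','r'); crop(t,345,190,405,260,8,'r_c.png')
E
```

```text
[ 0.45042294 -0.31415899  0.02224882] 0.02718433309431594 [0.18903832 1.38179685 6.94316905] [0.3706577  0.03561872 0.02692686]
```

View pics/r_c.png

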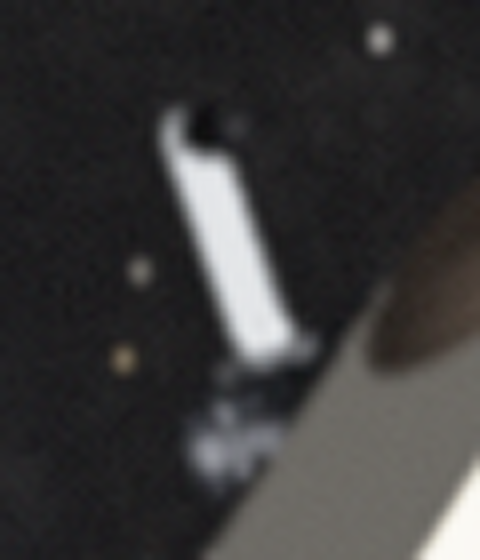

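Call:
drive_tool:
  commands:
    - [0.2,-15,0,0,0,0,0]
    - [0.2,-45,0,0,0,0,0]
    - [0.2,-90,0,0,0,0,0]
    - [0.2,-140,0,0,0,0,0]
    - [0.2,-185,0,0,0,0,0]
    - [0.2,-185,0,0,0,0,0]
    - [0.2,-185,0,0,0,0,0]
  grip_force: 80

```text
time_s: 17.1
tcp_pos: [0.45, -0.314, 0.207]
orientation: [0.697, 0.123, -0.696, 0.125]
wrist_force: [-0.3, -0.4, -1.8]
width: 0.0266
```

```bash
python3 - <<'E'
from pl import *
s=sense(); print(s['tcp_pos'],s['width'],s['wrist_force'],s['torque'],s['q'])
print(rel([*C,.2],np.radians(90+1)))
E
```

```text
[ 0.44995359 -0.31396263  0.20699051] 0.026551927311192467 [-0.25799502 -0.35913568 -1.83572796] [ 0.00064765  0.02390552 -0.02273829] [-7.49688136e-01  1.11632490e-01  1.56472742e+00  4.41940831e-05
  1.46266994e+00  4.68297856e-01]
([6.5, -346.5, -219.8], [0.335, -0.002, -0.002])
```

Call:
drive_tool:
  commands:
    - [0.2,0,-40,-25,0.08,0,0]
    - [0.2,0,-80,-51,0.16,0,0]
    - [0.2,0,-120,-76,0.24,0,0]
    - [0.2,0,-160,-101,0.3,0,0]
    - [0.2,0,-200,-127,0.335,0,0]
    - [0.2,0,-240,-152,0.335,0,0]
    - [0.2,0,-280,-178,0.335,0,0]
    - [0.2,0,-320,-203,0.335,0,0]
    - [0.2,0,-346.5,-219.8,0.335,0,0]
    - [0.2,0,-346.5,-219.8,0.335,0,0]

```text
time_s: 18.1
tcp_pos: [0.5359, 0.0907, 0.204]
orientation: [-0.706, -0.008, 0.708, -0.007]
wrist_force: [0.7, 0.2, -1.2]
width: 0.0263
```

Call:
drive_tool:
  commands:
    - [0.2,0,0,0,0,0,0]
    - [0.2,0,0,0,0,0,0]
    - [0.2,0,0,0,0,0,0]

```text
time_s: 18.4
tcp_pos: [0.5361, 0.0863, 0.2055]
orientation: [-0.707, -0.006, 0.707, -0.006]
wrist_force: [-0.0, 0.5, -1.9]
width: 0.0266
```

```bash
python3 - <<'E'
from pl import *
s=sense(); print(s['tcp_pos'],s['width'],s['wrist_force'],s['torque'],s['q'])
print(rel([*C,.2],np.radians(90+1)))
t=shot('top','s'); crop(t,200,120,290,250,4,'s_t.png'); g=shot('scene','s'); crop(g,190,120,300,250,5,'s_s.png')
E
```

```text
[0.53612226 0.08626659 0.2054569 ] 0.026604510668170506 [-0.04802122  0.47213088 -1.90386726] [-0.01642753  0.01061468  0.00178913] [ 1.76394555e-02  1.02703719e-01  1.57772365e+00 -1.06855359e-05
  1.46171892e+00  1.57204877e+00]
([5.5, -0.8, -0.4], [-0.001, 0.001, -0.0])
```

View pics/s_t.png

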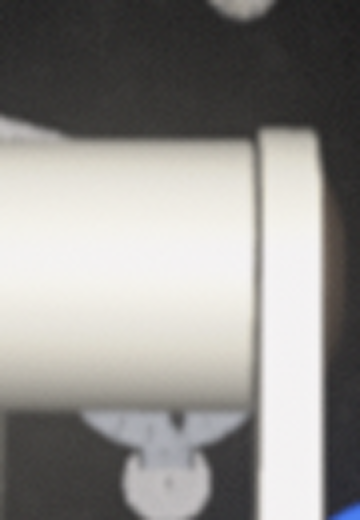

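View pics/s_s.png

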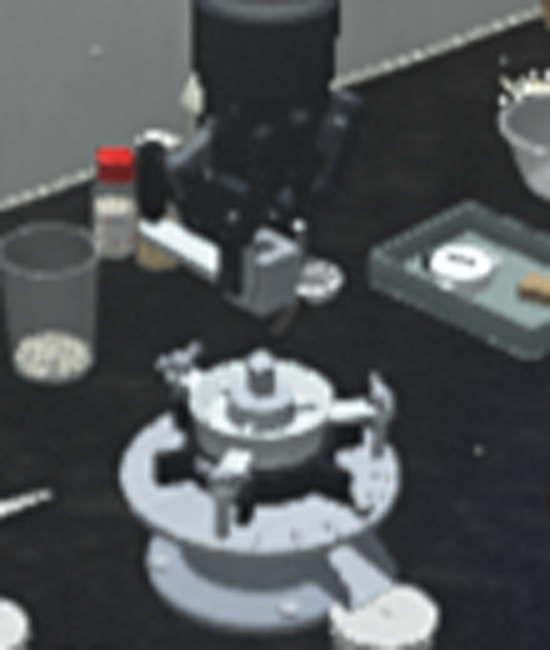

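Call:
drive_tool:
  commands:
    - [0.2,15,-0.8,-0.4,0,0,0]
    - [0.2,25,-0.8,-0.4,0,0,0]
    - [0.2,31,-0.8,-0.4,0,0,0]
    - [0.2,34,-0.8,-0.4,0,0,0]
    - [0.2,34,-0.8,-0.4,0,0,0]

```text
time_s: 19.0
tcp_pos: [0.5366, 0.0881, 0.1713]
orientation: [-0.707, -0.006, 0.707, -0.006]
wrist_force: [-0.6, 0.7, -1.7]
width: 0.0268
```

Call:
drive_tool:
  commands:
    - [0.2,1,0,0,0,0,0]
    - [0.2,2,0,0,0,0,0]
    - [0.2,3,0,0,0,0,0]

```text
time_s: 19.3
tcp_pos: [0.5368, 0.0881, 0.169]
orientation: [0.707, 0.006, -0.707, 0.006]
wrist_force: [0.6, 0.7, -2.1]
width: 0.0267
```

Call:
drive_tool:
  commands:
    - [0.2,1,0,0,0,0,0]
    - [0.2,2,0,0,0,0,0]

```text
time_s: 19.5
tcp_pos: [0.5367, 0.0881, 0.1668]
orientation: [0.707, 0.006, -0.707, 0.006]
wrist_force: [0.2, -0.6, -2.4]
width: 0.0269
```

```bash
python3 - <<'E'
from pl import *
s=sense(); print(s['tcp_pos'],s['width'],s['wrist_force'],s['torque'])
E
```

```text
[0.53671199 0.08808472 0.16677901] 0.026855734353123144 [ 0.17928941 -0.55749348 -2.43669407] [ 0.01396765  0.00325187 -0.00848536]
```

Call:
drive_tool:
  commands:
    - [0.2,1,0,0,0,0,0]
    - [0.2,2,0,0,0,0,0]

```text
time_s: 19.7
tcp_pos: [0.5368, 0.088, 0.1649]
orientation: [0.707, 0.006, -0.707, 0.006]
wrist_force: [-0.0, -1.5, 2.5]
width: 0.0269
```

Call:
drive_tool:
  commands:
    - [0.2,1,0,0,0,0,0]
    - [0.2,2,0,0,0,0,0]

```text
time_s: 19.9
tcp_pos: [0.537, 0.0877, 0.1633]
orientation: [0.707, 0.006, -0.707, 0.006]
wrist_force: [-0.7, -5.3, 8.8]
width: 0.0267
```

Call:
drive_tool:
  commands:
    - [0.2,1,0,0,0,0,0]
    - [0.2,1,0,0,0,0,0]

```text
time_s: 20.1
tcp_pos: [0.5372, 0.0874, 0.1625]
orientation: [0.708, 0.006, -0.707, 0.007]
wrist_force: [0.1, -6.9, 8.1]
width: 0.0267
```

Call:
drive_tool:
  commands:
    - [0.2,0,0.7,0,0,0,0]
    - [0.2,0,1.4,0,0,0,0]
    - [0.2,0,1.4,0,0,0,0]

```text
time_s: 20.4
tcp_pos: [0.5368, 0.0866, 0.1617]
orientation: [0.707, 0.006, -0.707, 0.006]
wrist_force: [1.9, -2.4, -0.3]
width: 0.0264
```

```bash
python3 - <<'E'
from pl import *
s=sense(); print(s['tcp_pos'],s['width'],s['wrist_force'],s['torque'])
E
```

```text
[0.53680555 0.08659583 0.16173847] 0.026388857480444724 [ 1.85455152 -2.3921923  -0.31075041] [-0.40426906 -0.29750991  0.02720337]
```

Call:
drive_tool:
  commands:
    - [0.2,1,0.5,-0.3,0,0,0]
    - [0.2,2,0.5,-0.3,0,0,0]

```text
time_s: 20.6
tcp_pos: [0.5371, 0.0862, 0.1596]
orientation: [-0.707, -0.006, 0.707, -0.006]
wrist_force: [1.3, -1.9, 1.5]
width: 0.0267
```

Call:
drive_tool:
  commands:
    - [0.2,1,0,0,0,0,0]
    - [0.2,1,0,0,0,0,0]

```text
time_s: 20.8
tcp_pos: [0.5371, 0.0862, 0.1586]
orientation: [-0.707, -0.006, 0.707, -0.006]
wrist_force: [2.2, -1.1, -0.5]
width: 0.0268
```

```bash
python3 - <<'E'
from pl import *
s=sense(); print(s['tcp_pos'],s['width'],s['wrist_force'],s['torque'])
E
```

```text
[0.53705272 0.08617841 0.15861849] 0.026799532078072466 [ 2.16617356 -1.1454939  -0.48752007] [-0.29962454 -0.27848988 -0.0636342 ]
```

Call:
drive_tool:
  commands:
    - [0.2,1,0.2,-0.3,0,0,0]
    - [0.2,2,0.2,-0.3,0,0,0]
    - [0.2,3,0.2,-0.3,0,0,0]

```text
time_s: 21.1
tcp_pos: [0.5372, 0.0861, 0.1558]
orientation: [-0.707, -0.006, 0.707, -0.006]
wrist_force: [-1.9, -0.1, 6.0]
width: 0.0271
```

Call:
drive_tool:
  commands:
    - [0.2,1,0,0,0,0,0]
    - [0.2,2,0,0,0,0,0]
    - [0.2,3,0,0,0,0,0]

```text
time_s: 21.4
tcp_pos: [0.5373, 0.0861, 0.1531]
orientation: [0.707, 0.006, -0.707, 0.006]
wrist_force: [-2.1, -0.9, 8.0]
width: 0.0269
```

```bash
python3 - <<'E'
from pl import *
s=sense(); print(s['tcp_pos'],s['width'],s['wrist_force'],s['torque'])
E
```

```text
[0.53731522 0.08608787 0.15307379] 0.02687793281987818 [-2.11383927 -0.91503486  7.98285685] [0.01258626 0.63079086 0.00137125]
```

Call:
drive_tool:
  commands:
    - [0.2,1,0,0.4,0,0,0]
    - [0.2,2,0,0.4,0,0,0]
    - [0.2,3,0,0.4,0,0,0]

```text
time_s: 21.7
tcp_pos: [0.5372, 0.0861, 0.1504]
orientation: [0.707, 0.006, -0.707, 0.006]
wrist_force: [-1.3, 1.1, 10.8]
width: 0.0269
```

Call:
drive_tool:
  commands:
    - [0.2,1,0,0,0,0,0]
    - [0.2,2,0,0,0,0,0]
    - [0.2,3,0,0,0,0,0]

```text
time_s: 22.0
tcp_pos: [0.5372, 0.0861, 0.1476]
orientation: [0.708, 0.006, -0.707, 0.006]
wrist_force: [-3.1, -0.4, 14.4]
width: 0.0267
```

```bash
python3 - <<'E'
from pl import *
s=sense(); print(s['tcp_pos'],s['width'],s['wrist_force'],s['torque'])
g=shot('scene','t'); crop(g,190,120,300,250,5,'t_s.png')
E
```

```text
[0.53723108 0.08611062 0.14764492] 0.02674306549802003 [-3.08517149 -0.36613269 14.37549316] [-0.08213913  0.51091278 -0.08784891]
```

View pics/t_s.png

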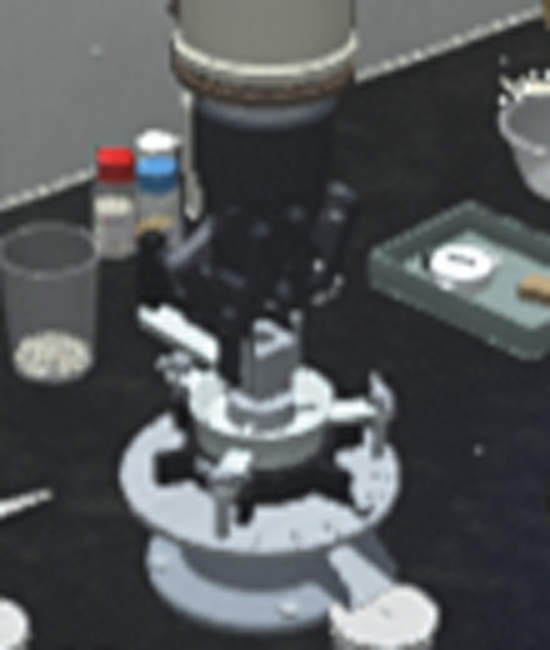

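Call:
drive_tool:
  commands:
    - [0.2,1,0,0.3,0,0,0]
    - [0.2,2,0,0.3,0,0,0]

```text
time_s: 22.25
tcp_pos: [0.5372, 0.0861, 0.1459]
orientation: [0.708, 0.006, -0.706, 0.006]
wrist_force: [-1.7, 0.2, 16.0]
width: 0.0269
```

Call:
drive_tool:
  commands:
    - [0.2,1,0,0,0,0,0]
    - [0.2,1,0,0,0,0,0]

```text
time_s: 22.45
tcp_pos: [0.5372, 0.0861, 0.1449]
orientation: [0.708, 0.006, -0.706, 0.006]
wrist_force: [-0.4, -0.8, 14.5]
width: 0.0268
```

```bash
python3 - <<'E'
from pl import *
s=sense(); print(s['tcp_pos'],s['width'],s['wrist_force'],s['torque'])
E
```

```text
[0.53719496 0.08606728 0.14486993] 0.026760308892320752 [-0.40125774 -0.83740496 14.47775889] [-0.02461069  0.2108961  -0.14257072]
```

Call:
drive_tool:
  commands:
    - [0.2,1,0,0,0,0,0]
    - [0.2,1,0,0,0,0,0]

```text
time_s: 22.65
tcp_pos: [0.5372, 0.0861, 0.1443]
orientation: [0.708, 0.006, -0.706, 0.006]
wrist_force: [-3.2, -0.4, 21.0]
width: 0.0268
```

Call:
drive_tool:
  commands:
    - [0.2,1,0,0,0,0,0]
    - [0.2,1,0,0,0,0,0]

```text
time_s: 22.85
tcp_pos: [0.5373, 0.0861, 0.1443]
orientation: [0.708, 0.006, -0.706, 0.006]
wrist_force: [-9.4, -0.3, 33.7]
width: 0.0267
```

```bash
python3 - <<'E'
from pl import *
s=sense(); print(s['tcp_pos'],s['width'],s['wrist_force'],s['torque'])
g=shot('scene','u'); crop(g,215,170,270,215,12,'u_s.png')
E
```

```text
[0.53726866 0.0861159  0.14426687] 0.026696805890970638 [-9.41280921 -0.25998651 33.74551376] [-0.12604901  1.66860485 -0.12046263]
```

View pics/u_s.png

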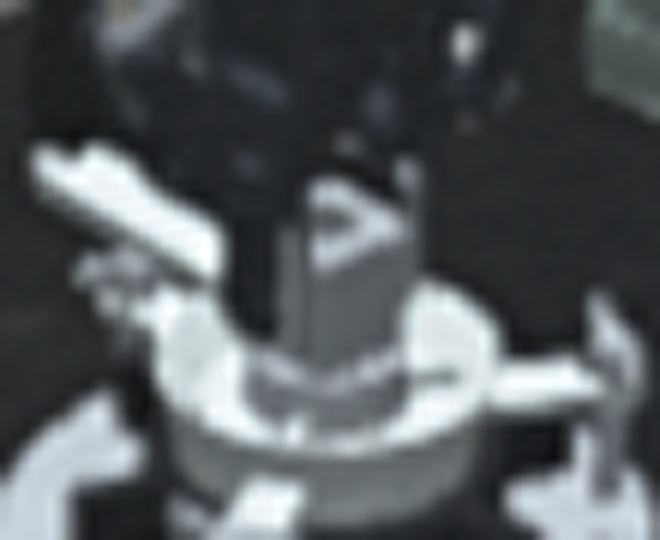

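The hub stopped hard at TCP z=0.1443, against an expected 0.144, and the picture shows its underside down on the shoulder. I'll unload, release and back off.

Call:
drive_tool:
  commands:
    - [0.2,-1,0,0,0,0,0]
    - [0.2,-2,0,0,0,0,0]
    - [0.2,-2,0,0,0,0,0]
    - [0.6,-2,0,0,0,0,0]
    - [0.6,-2,0,0,0,0,0]
    - [0.6,-2,0,0,0,0,0]
    - [0.6,-2,0,0,0,0,0]

```text
time_s: 23.6
tcp_pos: [0.5365, 0.086, 0.1435]
orientation: [-0.707, -0.006, 0.707, -0.006]
wrist_force: [0.3, -0.4, 0.9]
width: 0.0514
```

Call:
drive_tool:
  commands:
    - [0.6,-10,0,0,0,0,0]
    - [0.6,-30,0,0,0,0,0]
    - [0.6,-60,0,0,0,0,0]
    - [0.6,-100,0,0,0,0,0]
    - [0.6,-140,0,0,0,0,0]
    - [0.6,-140,80,60,0,0,0]
    - [0.6,-140,200,100,0,0,0]
    - [0.6,-140,300,100,0,0,0]
    - [0.6,-140,300,100,0,0,0]

```text
time_s: 24.5
tcp_pos: [0.4661, -0.0998, 0.2849]
orientation: [0.708, 0.006, -0.707, 0.007]
wrist_force: [1.8, -0.5, 0.2]
width: 0.051
```

```bash
python3 - <<'E'
from pl import *
s=sense(); print(s['tcp_pos'],s['width'],s['wrist_force'],s['torque'])
g=shot('scene','v'); crop(g,200,160,285,245,8,'v_s.png')
t=shot('top','v'); crop(t,200,150,285,255,6,'v_t.png')
for m in (.156,.159,.165): print(m,[((px(g,[C[0]-.014+dx,C[1]+dy,m])-[200,160]+.5)*8).round() for dx,dy in((0,.014),(0,-.014),(.028,-.014))])
# depth of hub top
H=[]
for v in range(165,215):
  for u in range(215,265):
    p=pt(t,u,v)
    if .148<p[2]<.172 and np.hypot(*(p[:2]-C))<.025: H.append(p)
H=np.array(H); print(len(H),H.mean(0),H.std(0))
A=np.c_[H[:,:2]-C,np.ones(len(H))]; print(np.linalg.lstsq(A,H[:,2],rcond=None)[0])
E
sed -i "s/load('top','q')/load('top','v')/" m.py; python3 m.py|tail -10
```

```text
[ 0.46612775 -0.09983837  0.28490118] 0.05101448827092072 [ 1.77480773 -0.51984691  0.22279602] [ 0.00448575 -0.00126202  0.01103775]
0.156 [array([335., 250.]), array([396., 224.]), array([343., 192.])]
0.159 [array([335., 243.]), array([396., 216.]), array([343., 185.])]
0.165 [array([335., 228.]), array([396., 201.]), array([343., 170.])]
100 [0.53640817 0.08707759 0.15538552] [0.00887306 0.00883744 0.00194378]
[ 0.02261394 -0.03503289  0.15538682]
scene ear 2
ears 202.41666666666666
    0 6 3.0
    239 239 239.0
    353 359 356.0
lugs
    68 74 71.0
    133 135 134.0
    187 193 190.0
    305 312 308.5
```

View pics/v_s.png

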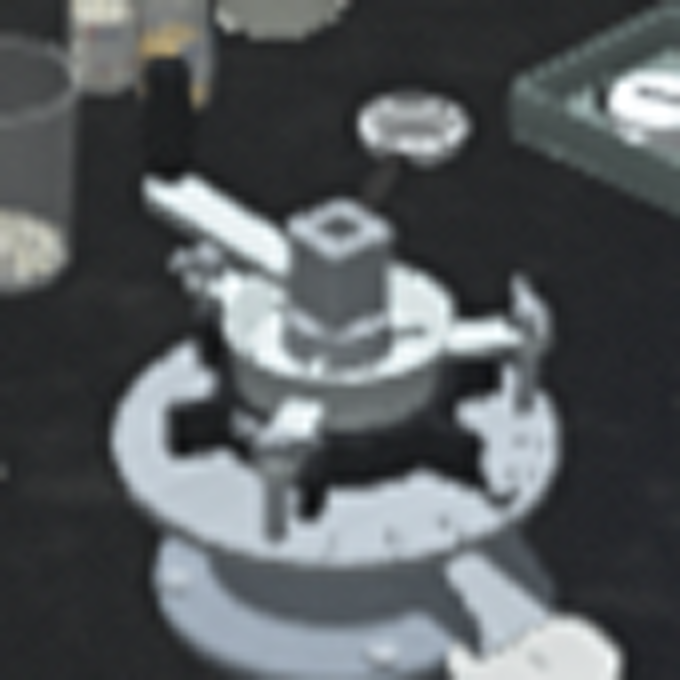

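View pics/v_t.png

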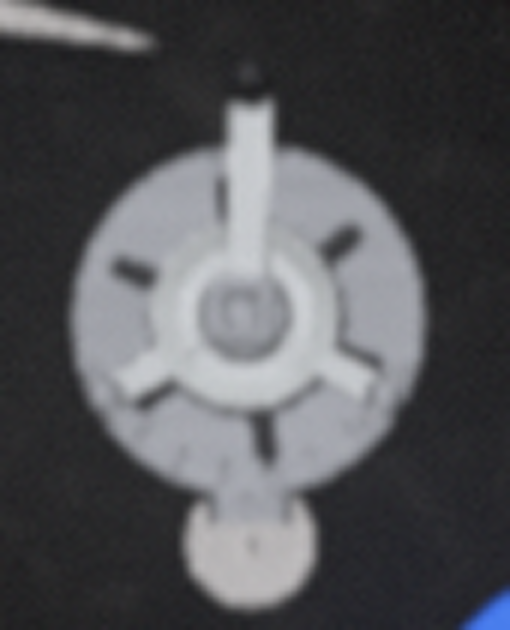

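Hub top is at z=0.155, where seated is 0.156, and centred on the axis. The ring pointer is at 190°, right at the screw, and the dish, scoop and lens are still in place. The arm is clear, so I'll let it settle and hand in.

Call:
drive_tool:
  commands:
    - [0.6,0,0,0,0,0,0]
    - [0.6,0,0,0,0,0,0]
    - [0.6,0,0,0,0,0,0]

```text
time_s: 24.9
tcp_pos: [0.4674, -0.0974, 0.284]
orientation: [0.707, 0.007, -0.707, 0.007]
wrist_force: [-0.4, 0.6, -0.4]
width: 0.0511
```

```bash
python3 -c "
from rig import *
print(finish_job())"
```

```text
the job is handed in; nothing more can be done
None
```

I pushed the ring round to the fourth stop, where the thumb screw stands, and fitted the crank on the square shaft. The job was handed in at about 25 s, and no verdict was reported.

- **Ring:** in the top view its pointer reads about 190°, and the marked stop is at 189.6°. After my first pushes it rested about 0.1 rad short without snapping in, so I went back and pushed it the rest of the way.
- **Crank:** the hub came to a hard stop at 34 N on the wrist. After release its top was at 155.4 mm, where fully down is 156 mm, and it was centred to within the camera accuracy. The measured tilt of 0.02–0.04 rad is mostly depth noise and is below the 0.06 limit.
- **Forces and loose items:** readings while pushing the ring stayed below about 3 N. The dish, scoop and hand lens were never touched. I checked the dish and lens in the last pictures, but not the scoop, which was outside those crops.

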